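Build up the demonstration crown set in the model holder

TASK

Build up the demonstration crown set in the aluminium model holder, in this order: turn the grey mounting plate so that its flat edge matches the flat in the holder's round well and lay it fully home, stand the stone die in the plate's collar, pass the locking ring over the die down onto the collar, and last cap the die's stump with the hollow gold-tone crown. Set every part down gently, upright and let go, rather than dropping it. Leave the gold-tone casting button, the teal burr box and the porcelain palette where they are.

Things in the scene. Friction and masses are not known exactly. Their poses are not given: they have to be found in the camera images.
- holder: Fixed aluminium model holder (sizes in mm): slab 100 wide (y), x -50 to 75, 8 thick. On it a round well centred on the origin: wall inner radius 35, outer 42, top at 16, floor at 8. A straight bar (the flat) cuts off its -x side: inner face along y, 25 from centre, as high as the wall. Toggle clamp on the +x edge, x 58 to 123, 34 wide, 45 high. Origin on the bench under the well's centre, z up.
- mount_plate: Grey plastic plate, 60-110 g (sizes in mm): disc radius 32, 10 thick, foot edge chamfered 2.5, one flat edge on its -x side, along y, 22 from the axis. On top a round collar (grip it here): outer radius 20, inner 15.5, height 10 to 24; floor inside it at 10. With x along the holder's x it drops into the well with 3 play onto its floor. Origin: circle's centre, underside; z up.
- die: Greyish stone die, enlarged demonstration size, 33-61 g, upright: round body radius 12.5 mm, 36 mm high, chamfered foot, flat shoulder at 36 mm, then a tapered stump of radius 7 mm (base) to 4.5 mm (top), total height 52 mm. Its foot goes on the floor inside the plate's collar (10 mm above the plate's origin). Origin: centre of the underside; z up.
- lock_ring: Plain steel locking ring lying flat, 37-68 g: outer radius 22 mm (45 mm wide over the fine knurl), inner radius 16 mm, 14 mm high, open through. Belongs round the die's body, resting on the collar's top (24 mm above the plate's origin). Origin: centre of the underside; z up.
- crown: Hollow gold-tone crown casting, enlarged demonstration size, 22-41 g, open side down: 25 mm wide, 20 mm high plus four low cusps to 23 mm; cavity radius 9.5 mm, 17 mm deep. Goes over the die's stump, its rim on the die's shoulder (36 mm above the die's origin). Origin: centre of the lower rim; z up.
- button: Gold-tone casting button, a bystander: solid flat lump of radius 17 mm and 10 mm height with an upright 6 mm thick sprue stub on top, 26 mm in all. Origin: centre of the underside. Leave it.
- burr_box: Closed teal plastic burr box, a bystander: 44 mm (x) by 66 mm (y) by 23 mm high. Origin: centre of the underside. Leave it.
- palette: Milky white porcelain palette with eight round wells, a bystander: 66 mm (x) by 130 mm (y), 10 mm thick. Origin: centre of the underside. Leave it.
Things that resemble listed ones, but are neither listed nor needed, are in the scene too. Several things look just like the mount_plate: the one meant starts farthest to the robot's left. Of the things that look like the holder, take the one that is farthest to the robot's right at the start.

How it is judged:
By the outcome, as a careful person would: the job done as asked, in the order asked, and still so for the second after the job is handed in, with the robot touching nothing.
It also fails if it takes over 102 s, if anything falls off the work surface, if the arm or the gripper's body presses on something with over 40 N, if the wrist force passes 120 N, or if a joint passes its speed limit or range.

ROBOT

A 6-joint arm with a two-finger parallel gripper is mounted at the origin on the work surface. World frame = base frame: x ahead of the robot, y to its left, z up, the work surface at z = 0. Lengths are in m, angles in rad, forces in N, time in s.
With the tool pointing down it reaches from about 0.375 to 0.975 m from the base axis. Payload 3.8 kg.
Tool frame: the origin (TCP) lies midway between the tips of the shut fingers; the grasp point (between the pads) lies 19 mm behind it; x points along the fingers, y is the direction in which the jaws open and shut, and the axes are right-handed (so a half turn about x gives the same grasp; the last joint's range is limited). The gripper opens to 85 mm and grips with 20 to 120 N. Pads are 22 mm wide; open, the fingers measure 114 mm over their backs; the gripper's body (76 mm by 85 mm) begins 54 mm behind the grasp point. The pads swing forward as they close: fully open they stand 13 mm farther back than shut.
Start: joints at [-0.037, 0.264, 1.604, -0, 1.274, -0.037], TCP at [0.675, -0, 0.231] pointing down, gripper open.
Joint ranges: [-2.63, 2.63], [-0.94, 2.18], [0.31, 2.57], [-1.31, 4.45], [0, 2.66], [-2.55, 2.55]. Speed limits (rad/s): [2.57, 2.57, 3.14, 3.14, 3.14, 3.14].

INTERFACE

Orientations are given as a 3x3 rotation matrix whose columns are the frame's x, y, z axes.
In Python, from cell import r gives the robot as it stands.
- The arm moves only by the shell command python3 -m handwheel 'ROWS' [OPENING]. ROWS is JSON, a list of rows, each a list of 2 entries, a list of its own where there are three numbers: the shift along the tool's x, y, z in units of 0.03 m (1.0 is 0.03 m), then the turn about the tool's x in units of 0.15 rad (1.0 is 0.15 rad). A call has 1 to 10 rows; each row shifts and turns the pose as measured when the row begins, along the tool's axes as they then stand; what a row does not reach is not made up. A row lasts 1/8 s, in which the tool goes at most 62.5 mm and 10.7 degrees, less where a joint would pass 70% of its speed; a pose out of reach is approached as far as the arm can. A call with a number of a shift or a turn outside -1 to 1 is refused whole. A call with a gripper value outside its range is refused whole. OPENING is the opening, from -1 (shut) to 1 (fully open), set as the call begins (- or left out, the last holds). The fingers move at their own pace and stop on an object; the grip force is fixed at half the most. Time passes only in rows, so rows that do not move let the fingers close. It gives the time, the measured TCP pose, the force and the opening at its end, in the units of the state.
- r.get_obs(): the state, without advancing time (a new reading comes with each control period).
- r.get_image(name): name is "scene" or "side" or "wrist"; returns the picture (400x640x3 uint8, red, green, blue); there is no depth.
- r.camera_model(name): a dict with "fx", "fy", "cx", "cy" (pixels), "eye" and "rotation" of the camera in the world. Camera axes: x right, y up, looking along -z (the intrinsics and any distortion apply to the point x, -y, -z); pixel columns grow to the right and rows downward; lengths in m; the calibration is good to about 2 mm. A picture is of the moment at which its call begins: read the wrist's pose just before it. camera_model takes no time and is no camera call; for the wrist camera it gives the pose at the moment of the call.
- r.hand_in(): hands the job in, once; it reports no verdict.
Trained networks look in the newest picture that a camera, given by its name, has taken for a name from the list of things; names that differ only in an ending like _2 or _b are one class to them, and where a whole thing is asked for, a point or a joint stands for the part that bears it (a point fixed in the world has none). Each returns a list of dicts, best first, with "conf" (0 to 1); they miss things now and then, are a little off and sometimes report something else, mostly with a low value. They report only what shows in the picture. A call takes as long as a camera call. They do not tell look-alikes from the thing itself.
- r.outline_of(camera, name): "pixels" (400x640 bool, what is visible of it).
- r.spot_point(camera, name): "location" ([x, y, z] in m, in world coordinates, good to about 4 mm: a listed point, or the origin of a listed thing).
The state is a dict: "t": time; "q": joint angles; "joint_velocities": joint speeds; "joint_efforts": joint torques, N m; "eef_pos": TCP position; "eef_rot": TCP orientation; "ft_force": force on the tool from outside, world axes, zero at the start; "wrist_torque": the same for the moment, N m; "gripper_width": finger opening in m.
Only numpy, scipy, OpenCV 4.12 (cv2) and the standard library are available. Lean on these libraries where they do the work, as an engineer would, in place of code of your own. Each camera call takes 0.05 s, during which the arm holds its last target. There are 200 camera calls.

## Working session

There is one attempt and no reset: what is moved stays moved. The work goes in short steps, Python scripts to look and compute and a shell command to move; the robot and the scene stay as the last step left them, time stands still between calls to the robot, and variables do not carry over. Pictures are saved under pics/ and viewed, about 12 in all and at most 16, crops included, and the job is handed in when it is done.

```bash
ls; mkdir -p pics
python3 - <<'E'
from cell import r
import cv2,numpy as np
for c in ["scene","side"]:
    im=r.get_image(c); cv2.imwrite(f"pics/{c}0.png",im[:,:,::-1])
    for n in ["holder","mount_plate","die","lock_ring","crown","button","burr_box","palette"]:
        print(c,n,[(np.round(d["location"],3).tolist(),round(d["conf"],2)) for d in r.spot_point(c,n)])
    m=r.camera_model(c);print({k:np.round(v,3).tolist() if not isinstance(v,str) else v for k,v in m.items()})
o=r.get_obs();print(o["t"],o["eef_pos"],o["eef_rot"],o["gripper_width"])
E
```

```text
pics
scene holder [([0.497, -0.082, 0.0], 0.86), ([0.696, 0.136, 0.005], 0.66)]
scene mount_plate [([0.376, -0.316, -0.0], 0.55), ([0.382, -0.423, 0.001], 0.46), ([0.631, 0.319, 0.004], 0.19)]
scene die [([0.511, -0.288, -0.001], 0.52)]
scene lock_ring [([0.63, 0.317, 0.004], 0.66), ([0.386, 0.262, 0.002], 0.18)]
scene crown [([0.386, 0.259, 0.004], 0.59)]
scene button [([0.628, -0.278, 0.001], 0.51)]
scene burr_box [([0.496, 0.316, 0.0], 0.57)]
scene palette [([0.75, -0.081, -0.0], 0.94)]
{'fx': 484.446, 'fy': 484.446, 'cx': 315.444, 'cy': 194.479, 'eye': [1.234, 0.502, 0.879], 'rotation': [[-0.605, -0.539, 0.586], [0.796, -0.411, 0.444], [0.001, 0.735, 0.678]]}
side holder [([0.499, -0.078, 0.001], 0.94), ([0.693, 0.13, -0.002], 0.73)]
side mount_plate [([0.38, -0.422, 0.002], 0.7), ([0.26, -0.421, 0.002], 0.7), ([0.378, -0.318, -0.001], 0.67)]
side die [([0.515, -0.29, 0.004], 0.62)]
side lock_ring [([0.631, 0.314, -0.002], 0.39)]
side crown [([0.385, 0.266, -0.004], 0.5)]
side button [([0.626, -0.273, 0.002], 0.61), ([0.631, 0.317, -0.002], 0.39)]
side burr_box [([0.494, 0.311, 0.002], 0.55)]
side palette [([0.749, -0.078, -0.0], 0.84)]
{'fx': 398.632, 'fy': 398.632, 'cx': 323.851, 'cy': 188.17, 'eye': [0.172, -0.96, 0.757], 'rotation': [[0.936, 0.222, -0.274], [-0.352, 0.554, -0.754], [-0.016, 0.802, 0.597]]}
0.9 [ 6.75002560e-01 -2.55391553e-05  2.31311231e-01] [[ 5.79629279e-05  9.99999998e-01  2.80798981e-05]
 [-5.43974090e-05  2.80830511e-05 -9.99999998e-01]
 [-9.99999997e-01  5.79614003e-05  5.43990366e-05]] 0.08546031302026563
```

View both.

View pics/scene0.png

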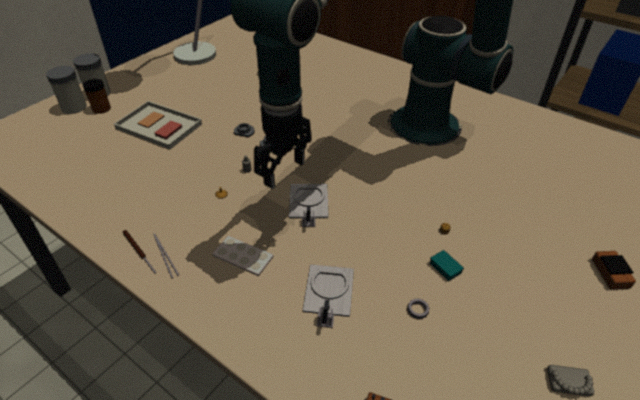

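View pics/side0.png

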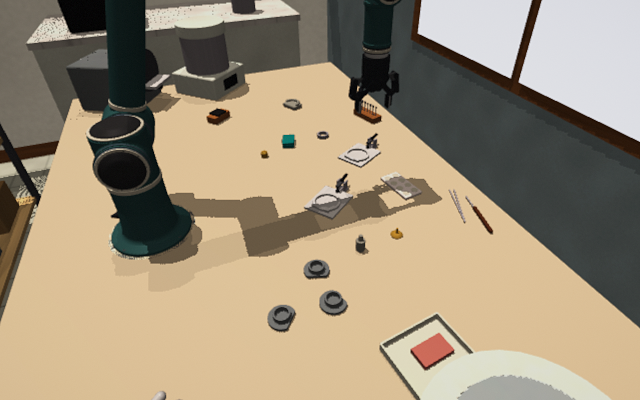

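```bash
python3 - <<'E'
import cv2,numpy as np
im=cv2.imread("pics/side0.png")[165:335,225:415]
cv2.imwrite("pics/crop1.png",cv2.resize(im,None,fx=3.5,fy=3.5,interpolation=cv2.INTER_CUBIC))
E
cat > h.py <<'E'
from cell import r
import cv2,numpy as np
def proj(m,P):
    p=(np.asarray(P,float)-m["eye"])@np.asarray(m["rotation"]); 
    return np.stack([m["cx"]-m["fx"]*p[...,0]/p[...,2], m["cy"]+m["fy"]*p[...,1]/p[...,2]],-1)
def back(m,uv,z):
    uv=np.atleast_2d(uv); d=np.stack([(uv[:,0]-m["cx"])/m["fx"],-(uv[:,1]-m["cy"])/m["fy"],-np.ones(len(uv))],-1)@np.asarray(m["rotation"]).T
    e=np.asarray(m["eye"]); return e+d*((z-e[2])/d[:,2])[:,None]
def pose():
    o=r.get_obs(); R=np.array(o["eef_rot"])
    return o,np.array(o["eef_pos"]),R
def to(target,yaw=None):
    """rows to go to target TCP xyz: tool shift in 0.03 units; yaw of jaw axis (tool y) in world"""
    o,p,R=pose(); d=R.T@(np.array(target)-p)/0.03
    j=np.arctan2(R[1,1],R[0,1]); s=f"shift units {np.round(d,2).tolist()} jaw yaw {np.degrees(j):.2f}"
    if yaw is not None:
        e=(yaw-j+np.pi/2)%np.pi-np.pi/2; s+=f" turn units {-e/0.15:.2f} or {-(e-np.sign(e)*np.pi)/0.15:.2f} q6 {o['q'][5]:.2f}"
    print(s,"tcp",np.round(p,4),"w",round(o["gripper_width"],4),"t",round(o["t"],2))
E
python3 -c "
import sys;sys.path.insert(0,'.')
from h import *
to([0.378,-0.318,0.22]); m=r.camera_model('wrist'); print({k:np.round(v,3).tolist() if not isinstance(v,str) else v for k,v in m.items()})"
```

```text
shift units [0.38, -9.9, 10.6] jaw yaw 0.00 tcp [ 0.675  -0.      0.2313] w 0.0855 t 0.9
{'fx': 304.242, 'fy': 304.242, 'cx': 321.687, 'cy': 201.069, 'eye': [0.675, 0.068, 0.373], 'rotation': [[1.0, 0.0, -0.001], [-0.0, 0.964, 0.267], [0.001, -0.267, 0.964]]}
```

View pics/crop1.png

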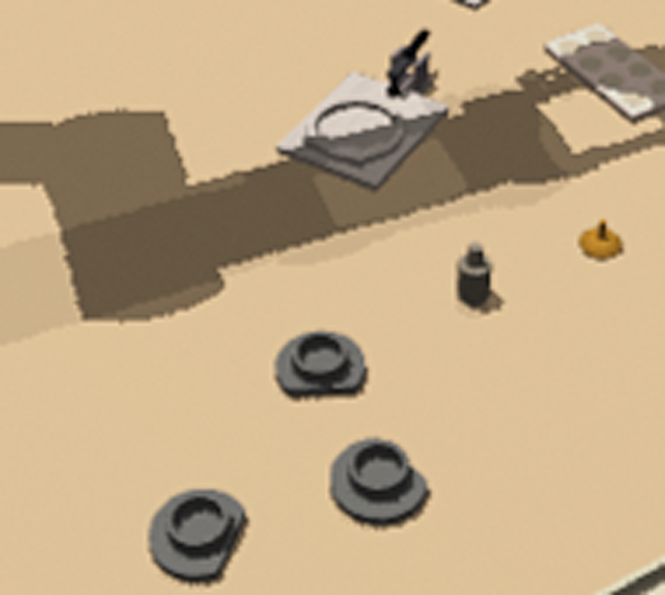

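Plates at side pixels A (316,269), B (333,302), C (281,317). A has the largest y (−0.318), so it is farthest left and is the one meant. Holders are at (330,201) with y −0.08 and (360,153) with y +0.13. The first is farther right. I'll look at that holder from close up on the way to the plate.

```bash
python3 -m handwheel '[[[0,-0.85,0.38],0],[[0,-0.85,0.38],0],[[0,-0.85,0.38],0],[[0,-0.85,0.38],0],[[0,-0.85,0.38],0],[[0,-0.85,0.38],0],[[0,-0.8,0.4],0],[[0,0,0],0]]' 1
python3 - <<'E'
from h import *
m=r.camera_model("wrist"); im=r.get_image("wrist"); cv2.imwrite("pics/wh.png",im[:,:,::-1])
np.savez("wh.npz",**{k:v for k,v in m.items() if not isinstance(v,str)})
for d in r.spot_point("wrist","holder"): print(np.round(d["location"],4),d["conf"])
to([0.378,-0.318,0.22])
E
```

```text
t: 1.9
eef_pos: [0.4933, -0.0824, 0.2315]
eef_rot: [[0.002, 1.0, 0.001], [-0.001, 0.001, -1.0], [-1.0, 0.002, 0.001]]
ft_force: [1.3, 0.3, 0.4]
gripper_width: 0.0858
[ 4.999e-01 -8.050e-02 -2.000e-04] 0.97
shift units [0.38, -3.91, 7.86] jaw yaw 0.10 tcp [ 0.4949 -0.0819  0.2318] w 0.0855 t 2.0
```

View pics/wh.png

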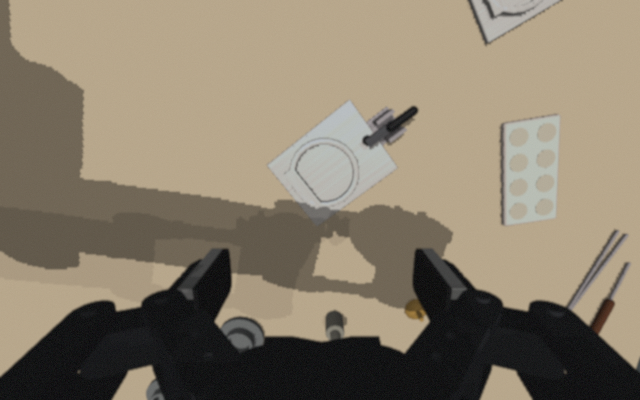

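```bash
cat >> h.py <<'E'
from scipy.optimize import least_squares
def fit2d(L,W):
    L=np.asarray(L,float);W=np.asarray(W)[:,:2]; lc,wc=L.mean(0),W.mean(0); a,b=L-lc,W-wc
    th=np.arctan2((a[:,0]*b[:,1]-a[:,1]*b[:,0]).sum(),(a*b).sum()); c,s=np.cos(th),np.sin(th);Rm=np.array([[c,-s],[s,c]])
    return wc-Rm@lc,th,np.linalg.norm(W-(L@Rm.T+wc-Rm@lc),axis=1)
E
python3 - <<'E'
from h import *
m=dict(np.load("wh.npz")); im=cv2.imread("pics/wh.png")
g=cv2.GaussianBlur(cv2.cvtColor(im,6),(3,3),0)
c=np.array([[267,165],[320,222],[396,166],[349,100]],np.float32).reshape(-1,1,2)
c2=cv2.cornerSubPix(g,c.copy(),(4,4),(-1,-1),(3,30,.01)).reshape(-1,2); print(c2)
for cc in (c.reshape(-1,2),c2):
    t,th,e=fit2d(np.array([[-50,50],[-50,-50],[75,-50],[75,50]])/1000,back(m,cc,.008)); print(t,np.degrees(th),e)
d=r.outline_of("wrist","holder")[0]; mk=d["pixels"].astype(np.uint8)
def model(x,y,th):
    M=np.zeros((400,640),np.uint8); R=np.array([[np.cos(th),-np.sin(th)],[np.sin(th),np.cos(th)]])
    for x0,x1,w,z0,z1 in [(-50,75,50,0,8)]+[]:
        P=np.array([[a,b,z] for a in(x0,x1) for b in(-w,w) for z in(z0,z1)])/1000; P[:,:2]=P[:,:2]@R.T+[x,y]
        cv2.fillConvexPoly(M,cv2.convexHull(np.round(proj(m,P)*16).astype(np.int32)),1,8,4)
    a=np.linspace(0,6.28,60); P=np.stack([.042*np.cos(a),.042*np.sin(a),0*a+.016],1);P[:,:2]=P[:,:2]@R.T+[x,y]
    cv2.fillConvexPoly(M,np.round(proj(m,P)*16).astype(np.int32),1,8,4)
    return M
print(mk.sum(), model(*t,th).sum())
big=cv2.resize(im[80:240,240:440],None,fx=4,fy=4,interpolation=cv2.INTER_CUBIC)
R=np.array([[np.cos(th),-np.sin(th)],[np.sin(th),np.cos(th)]])
def draw(L,z,col):
    P=np.c_[np.array(L)/1000@R.T+t,np.full(len(L),z)]; q=(proj(m,P)-[240,80]+.5)*4; cv2.polylines(big,[q.astype(int).reshape(-1,1,2)],True,col,1)
draw([[-50,50],[-50,-50],[75,-50],[75,50]],.008,(0,0,255))
a=np.linspace(0,6.28,90);c=np.c_[35*np.cos(a),35*np.sin(a)];c[:,0]=np.maximum(c[:,0],-25);draw(c,.016,(0,255,0))
for cn in cv2.findContours(mk[80:240,240:440],0,1)[0]: cv2.polylines(big,[cn*4+2],True,(255,0,0),1)
cv2.imwrite("pics/whb.png",big)
E
```

```text
[[267.60376 164.94234]
 [320.      222.     ]
 [395.59372 166.97859]
 [349.18185 100.10386]]
[ 0.49707922 -0.07870398] 38.41749768131819 [0.00098807 0.00571019 0.00359201 0.00360657]
[ 0.49717337 -0.07896422] 38.13711949541599 [0.00154066 0.00602    0.00426262 0.00333482]
2048 8753
```

View pics/whb.png

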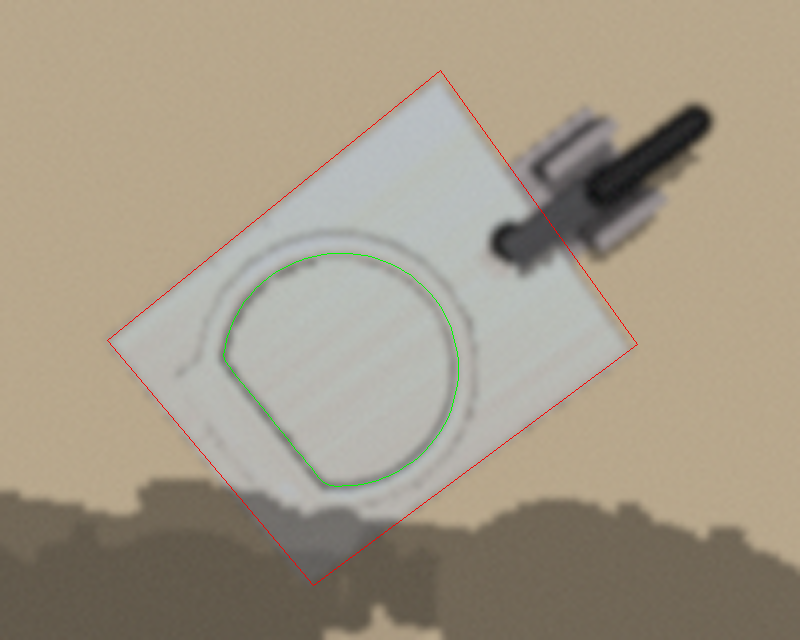

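The overlay of slab and well fits: holder at about (0.497,−0.079), yaw about 38°. Clamp at crop pixel (600,190), flat at (275,420). Next, above plate A.

```bash
python3 -m handwheel '[[[0,-0.49,0.98],0],[[0,-0.49,0.98],0],[[0,-0.49,0.98],0],[[0,-0.49,0.98],0],[[0,-0.49,0.98],0],[[0,-0.49,0.98],0],[[0,-0.49,0.98],0],[[0,-0.49,0.98],0],[[0,0,0],0]]' 1
python3 - <<'E'
from h import *
r.get_image("wrist")
m=r.camera_model("wrist"); im=r.get_image("wrist"); cv2.imwrite("pics/wp.png",im[:,:,::-1])
np.savez("wp.npz",**{k:v for k,v in m.items() if not isinstance(v,str)})
for d in r.spot_point("wrist","mount_plate"): print(np.round(d["location"],4),d["conf"])
for d in r.spot_point("wrist","die"): print("die",np.round(d["location"],4),d["conf"])
c=proj(m,[.378,-.318,.01]); print(c); x,y=c.astype(int)
cv2.imwrite("pics/wpb.png",cv2.resize(im[max(0,y-70):y+70,max(0,x-100):x+100,::-1],None,fx=4,fy=4,interpolation=cv2.INTER_CUBIC)); print(x-100,y-70)
to([0.378,-0.318,0.22])
E
```

```text
t: 3.18
eef_pos: [0.3865, -0.3238, 0.2318]
eef_rot: [[0.009, 1.0, 0.011], [-0.0, 0.011, -1.0], [-1.0, 0.009, 0.0]]
ft_force: [0.3, 0.9, -0.5]
gripper_width: 0.0855
[ 0.3768 -0.3173 -0.0014] 0.88
[ 2.606e-01 -4.212e-01 -4.000e-04] 0.86
[ 0.3849 -0.4206 -0.0015] 0.58
die [ 0.512  -0.2865 -0.0029] 0.77
[312.87400161 170.64933666]
212 100
shift units [0.39, -0.3, -0.12] jaw yaw 0.84 tcp [ 0.387  -0.3214  0.2317] w 0.0855 t 3.38
```

View pics/wpb.png

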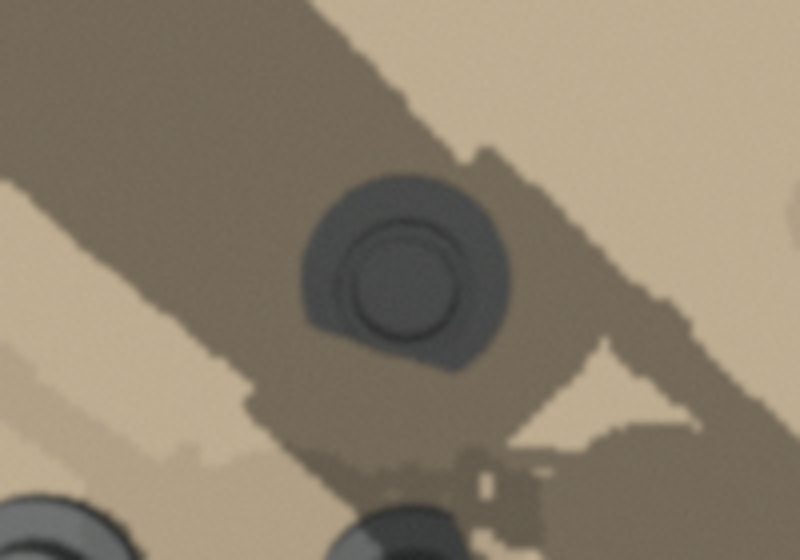

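Run:
```python
from h import *
m=dict(np.load("wp.npz")); im=cv2.imread("pics/wp.png")
sub=im[130:210,270:350].astype(int); # shadow bench is reddish: B<R ; plate is neutral
mk=((sub[:,:,2]-sub[:,:,0])<12).astype(np.uint8)
n,l,s,c=cv2.connectedComponentsWithStats(mk); k=1+np.argmax(s[1:,4]); print(s[k])
cn=max(cv2.findContours((l==k).astype(np.uint8),0,1)[0],key=len).reshape(-1,2)+[270,130]
P=back(m,cn,.0095)[:,:2]
def sd(P,t):
    R=np.array([[np.cos(t[2]),-np.sin(t[2])],[np.sin(t[2]),np.cos(t[2])]]); q=(P-t[:2])@R
    return np.maximum(np.hypot(*q.T)-.032+t[3],-q[:,0]-.022+t[3])
best=min((least_squares(lambda t:sd(P,t),[.377,-.317,a,0],loss="soft_l1",f_scale=.001) for a in np.arange(-3,3,.7)),key=lambda s:s.cost)
print(best.x,np.degrees(best.x[2]),best.cost,np.abs(best.fun).max())
for yaw in (38,): 
    th=best.x[2]; print("rot needed",np.degrees(np.radians(yaw)-th)%360)
    for off in (0,30,60,90,120,150): to([*best.x[:2],.1],th+np.radians(off))
```

```text
[  17   14   53   49 1923]
[ 3.78150072e-01 -3.17698667e-01  1.26623202e+00  9.76446459e-04] 72.54975090224445 1.2122969287589076e-05 0.0009618700949516659
rot needed 325.45024909775555
shift units [4.39, -0.33, -0.12] jaw yaw 0.84 turn units -8.34 or 12.60 q6 -0.76 tcp [ 0.387  -0.3214  0.2317] w 0.0855 t 3.38
shift units [4.39, -0.33, -0.12] jaw yaw 0.84 turn units 9.11 or -11.83 q6 -0.76 tcp [ 0.387  -0.3214  0.2317] w 0.0855 t 3.38
shift units [4.39, -0.33, -0.12] jaw yaw 0.84 turn units 5.62 or -15.33 q6 -0.76 tcp [ 0.387  -0.3214  0.2317] w 0.0855 t 3.38
shift units [4.39, -0.33, -0.12] jaw yaw 0.84 turn units 2.13 or -18.82 q6 -0.76 tcp [ 0.387  -0.3214  0.2317] w 0.0855 t 3.38
shift units [4.39, -0.33, -0.12] jaw yaw 0.84 turn units -1.36 or 19.58 q6 -0.76 tcp [ 0.387  -0.3214  0.2317] w 0.0855 t 3.38
shift units [4.39, -0.33, -0.12] jaw yaw 0.84 turn units -4.85 or 16.09 q6 -0.76 tcp [ 0.387  -0.3214  0.2317] w 0.0855 t 3.38
```

```bash
sed -i 's/print(s,"tcp"/print(s,"tilt",np.round(R[:2,0],4),"tcp"/' h.py
python3 -m handwheel '[[[0.8,-0.33,-0.12],0],[[0.9,0,0],0],[[0.9,0,0],0],[[0.9,0,0],0],[[0.9,0,0],0],[[0.9,0,0],0],[[0,0,0],0]]' 1
python3 -c "
from h import *
to([.3782,-.3177,.009])"
```

```text
t: 4.25
eef_pos: [0.3844, -0.3118, 0.0702]
eef_rot: [[0.013, 1.0, 0.026], [-0.0, 0.026, -1.0], [-1.0, 0.013, 0.001]]
ft_force: [0.1, 0.8, -0.4]
gripper_width: 0.0852
shift units [2.04, -0.24, 0.19] jaw yaw 1.51 tilt [ 0.0128 -0.0005] tcp [ 0.3844 -0.3118  0.0702] w 0.0852 t 4.25
```

```bash
python3 -m handwheel '[[[0.4,-0.24,0.19],0],[[0.5,0,0],0],[[0.5,0,0],0],[[0,0,0],0]]' 1
python3 -c "
from h import *
to([.3782,-.3177,.009])"
```

```text
t: 4.75
eef_pos: [0.3797, -0.3191, 0.0282]
eef_rot: [[0.016, 0.999, 0.028], [-0.004, 0.028, -1.0], [-1.0, 0.016, 0.004]]
ft_force: [-1.0, 0.3, -0.1]
gripper_width: 0.0854
shift units [0.64, -0.06, -0.05] jaw yaw 1.58 tilt [ 0.0163 -0.0037] tcp [ 0.3797 -0.3191  0.0282] w 0.0854 t 4.75
```

```bash
python3 -m handwheel '[[[0.32,-0.06,-0.05],0],[[0.3,0,0],0],[[0,0,0],0]]' 1
python3 -c "
from h import *
to([.3782,-.3177,.009])"
python3 -m handwheel '[[[0,0,0],0],[[0,0,0],0],[[0,0,0],0],[[0,0,0],0],[[0,0,0],0],[[0,0,0],0]]' -1
python3 -c "
from h import *
to([.3782,-.3177,.009])"
```

```text
t: 5.12
eef_pos: [0.3785, -0.318, 0.0087]
eef_rot: [[0.017, 0.999, 0.027], [-0.004, 0.027, -1.0], [-1.0, 0.017, 0.005]]
ft_force: [-0.5, -0.2, -0.4]
gripper_width: 0.0852
shift units [-0.01, -0.01, -0.01] jaw yaw 1.57 tilt [ 0.017  -0.0042] tcp [ 0.3785 -0.318   0.0087] w 0.0852 t 5.12
t: 5.88
eef_pos: [0.3794, -0.3188, 0.01]
eef_rot: [[0.019, 0.999, 0.027], [-0.006, 0.028, -1.0], [-1.0, 0.018, 0.006]]
ft_force: [-0.5, 0.1, -1.4]
gripper_width: 0.0374
shift units [0.03, -0.04, -0.04] jaw yaw 1.58 tilt [ 0.0186 -0.0058] tcp [ 0.3794 -0.3188  0.01  ] w 0.0374 t 5.88
```

```bash
python3 -m handwheel '[[[-0.3,0,0],0],[[-0.6,0,0],0],[[-0.8,0,0],0],[[-0.8,0,0],0],[[0,0,0],0]]' -1
python3 - <<'E'
from h import *
im=r.get_image("wrist"); m=r.camera_model("wrist"); cv2.imwrite("pics/wg.png",im[:,:,::-1])
to([.497,-.079,.12],np.radians(1.58-34.5))
E
```

```text
t: 6.5
eef_pos: [0.3776, -0.318, 0.0882]
eef_rot: [[0.018, 0.999, 0.028], [-0.005, 0.028, -1.0], [-1.0, 0.018, 0.006]]
ft_force: [-0.0, 0.1, -0.9]
gripper_width: 0.0375
shift units [-1.07, 4.24, -7.83] jaw yaw 1.58 turn units 4.01 or -16.93 q6 -0.79 tilt [ 0.0164 -0.0036] tcp [ 0.3768 -0.3173  0.0869] w 0.0371 t 6.55
```

View pics/wg.png

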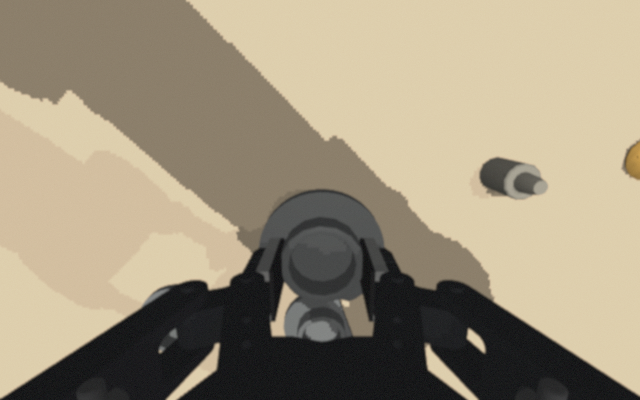

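Run:
```python
from h import *
m=r.camera_model("wrist"); c=np.array([.3768,-.3173,.0]); 
for P in ([0,.032,.087],[0,.032,.0795],[0,.0155,.101],[0,-.0155,.101],[-.0155,0,.101],[.0155,0,.101],[-.032,0,.087],[.032,0,.087],[0,-.02,.101]): print(P,proj(m,c+P).round(1))
im=cv2.imread("pics/wg.png"); cv2.imwrite("pics/wg2.png",cv2.resize(im[170:330,220:420],None,fx=4,fy=4,interpolation=cv2.INTER_CUBIC))
```

```text
[0, 0.032, 0.087] [324.2 193.7]
[0, 0.032, 0.0795] [323.8 190. ]
[0, 0.0155, 0.101] [323.9 236.9]
[0, -0.0155, 0.101] [322.  297.2]
[-0.0155, 0, 0.101] [289.4 267.4]
[0.0155, 0, 0.101] [356.2 268.5]
[-0.032, 0, 0.087] [259.1 253.6]
[0.032, 0, 0.087] [384.9 255.8]
[0, -0.02, 0.101] [321.7 305.4]
```

View pics/wg2.png

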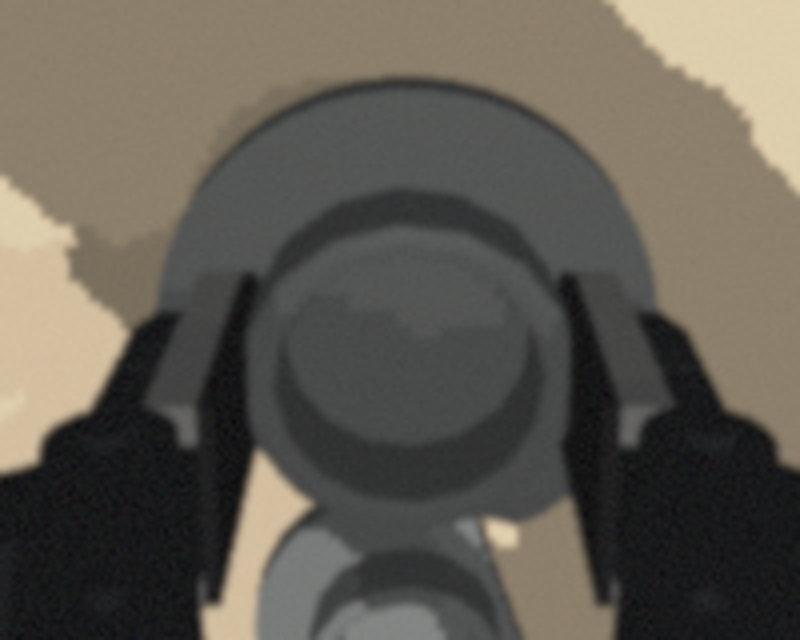

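```bash
python3 -m handwheel '[[[-0.2,0.47,-0.87],0],[[-0.12,0.47,-0.87],0],[[-0.12,0.47,-0.87],0],[[-0.12,0.47,-0.87],0],[[-0.12,0.47,-0.87],0],[[-0.12,0.47,-0.87],0],[[-0.12,0.47,-0.87],0],[[-0.12,0.47,-0.87],0],[[-0.12,0.47,-0.87],0],[[0,0,0],0]]' -1
python3 -m handwheel '[[[0,0,0],1],[[0,0,0],1],[[0,0,0],1],[[0,0,0],1],[[0,0,0],0]]'
python3 -c "
from h import *
to([.4965,-.080,.06],np.radians(1.58-34.5))"
```

```text
t: 7.8
eef_pos: [0.4916, -0.0683, 0.11]
eef_rot: [[-0.003, 1.0, 0.025], [0.005, 0.025, -1.0], [-1.0, -0.003, -0.005]]
ft_force: [-0.0, 0.1, -1.4]
gripper_width: 0.0375
t: 8.43
eef_pos: [0.485, -0.0706, 0.1033]
eef_rot: [[-0.016, 0.83, -0.558], [0.005, -0.558, -0.83], [-1.0, -0.016, 0.005]]
ft_force: [-0.1, -0.8, -0.8]
gripper_width: 0.037
shift units [1.43, 0.52, 0.04] jaw yaw -33.93 turn units -0.12 or 20.83 q6 0.39 tilt [-0.016   0.0047] tcp [ 0.485  -0.0706  0.1033] w 0.037 t 8.43
```

```bash
python3 -m handwheel '[[[0.2,0.26,0.02],-0.12],[[0.3,0.26,0.02],0],[[0.3,0,0],0],[[0,0,0],0]]'
python3 - <<'E'
from h import *
to([.4965,-.080,.06],np.radians(1.58-34.5))
im=r.get_image("wrist"); m=r.camera_model("wrist"); 
print(proj(m,[.497,-.079,.016]))
cv2.imwrite("pics/wi.png",im[:,:,::-1])
np.savez("wi.npz",**{k:v for k,v in m.items() if not isinstance(v,str)})
E
```

```text
t: 8.93
eef_pos: [0.4964, -0.0816, 0.0756]
eef_rot: [[-0.019, 0.843, -0.538], [0.005, -0.538, -0.843], [-1.0, -0.019, 0.006]]
ft_force: [-0.6, 0.4, -0.4]
gripper_width: 0.0373
shift units [0.52, -0.02, -0.05] jaw yaw -32.58 turn units 0.04 or -20.90 q6 0.35 tilt [-0.0189  0.0048] tcp [ 0.4964 -0.0816  0.0756] w 0.0373 t 8.93
[321.75718518 213.1736426 ]
```

View pics/wi.png

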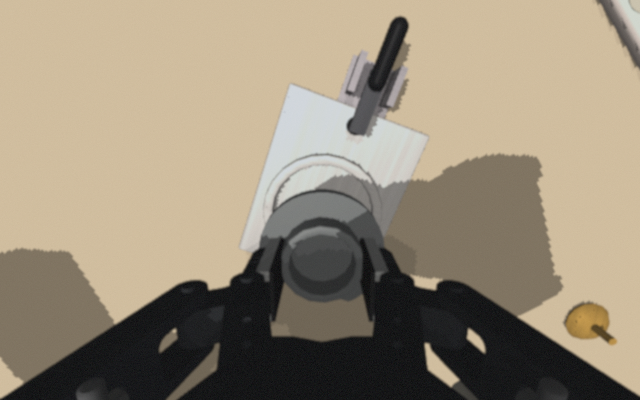

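Run:
```python
from h import *
m=dict(np.load("wi.npz")); g=cv2.GaussianBlur(cv2.imread("pics/wi.png",0),(3,3),0)
c=cv2.cornerSubPix(g,np.array([[290,84],[428,135],[240,248]],np.float32).reshape(-1,1,2),(4,4),(-1,-1),(3,30,.01)).reshape(-1,2);print(c)
t,th,e=fit2d(np.array([[75,50],[75,-50],[-50,50]])/1000,back(m,c,.008)); print(t,np.degrees(th),e)
# well inner rim near +x: points on image outline
R=np.array([[np.cos(th),-np.sin(th)],[np.sin(th),np.cos(th)]])
for rad in(.035,.042): print(rad,[proj(m,[*(t+R@[rad*np.cos(a),rad*np.sin(a)]),.016]).round(1).tolist() for a in np.radians([-20,0,20,40])])
```

```text
[[290.38022   83.850136]
 [427.44757  136.6328  ]
 [239.81644  247.79953 ]]
[ 0.4967918  -0.08058836] 37.698631551796844 [0.00109451 0.0022378  0.00202769]
0.035 [[356.0, 177.3], [340.5, 168.4], [322.5, 165.3], [304.6, 168.5]]
0.042 [[363.0, 169.4], [344.2, 158.5], [322.5, 154.7], [300.8, 158.6]]
```

```bash
python3 -m handwheel '[[[0.4,0,-0.04],0],[[0.4,0,0],0],[[0.3,0,0],0],[[0,0,0],0]]'
python3 -c "
from h import *
to([.4962,-.0805,.018],np.radians(1.58-35))"
```

```text
t: 9.48
eef_pos: [0.4966, -0.08, 0.0407]
eef_rot: [[-0.018, 0.843, -0.537], [0.005, -0.537, -0.843], [-1.0, -0.018, 0.006]]
ft_force: [-0.7, 0.0, -1.4]
gripper_width: 0.0375
shift units [0.76, 0.01, 0.02] jaw yaw -32.52 turn units 0.10 or -20.84 q6 0.36 tilt [-0.0182  0.0047] tcp [ 0.4966 -0.08    0.0407] w 0.0375 t 9.47
```

```bash
python3 -m handwheel '[[[0.25,0,0.02],0.1],[[0.2,0,0],0],[[0.15,0,0],0],[[0.05,0,0],0]]'
python3 -c "
from h import *
to([.4962,-.0805,.018],np.radians(1.58-35))
print(r.get_obs()['ft_force'])"
```

```text
t: 9.98
eef_pos: [0.4965, -0.0806, 0.0204]
eef_rot: [[-0.017, 0.834, -0.551], [0.004, -0.551, -0.835], [-1.0, -0.017, 0.006]]
ft_force: [0.1, -0.2, -1.3]
gripper_width: 0.0372
shift units [0.08, -0.01, 0.0] jaw yaw -33.44 turn units -0.00 or 20.94 q6 0.37 tilt [-0.017   0.0044] tcp [ 0.4965 -0.0806  0.0204] w 0.0372 t 9.97
[ 0.06956192 -0.19631357 -1.33226091]
```

```bash
python3 -m handwheel '[[[0.05,0,0],0],[[0.05,0,0],0],[[0.05,0,0],0]]'
python3 -c "
from h import *
to([.4962,-.0805,.018],np.radians(1.58-35))"
```

```text
t: 10.35
eef_pos: [0.4967, -0.0806, 0.0182]
eef_rot: [[-0.018, 0.834, -0.551], [0.005, -0.551, -0.835], [-1.0, -0.017, 0.006]]
ft_force: [-7.3, 1.1, 15.5]
gripper_width: 0.0372
shift units [0.01, -0.02, 0.01] jaw yaw -33.44 turn units -0.00 or 20.94 q6 0.37 tilt [-0.0177  0.0046] tcp [ 0.4967 -0.0806  0.0182] w 0.0372 t 10.35
```

```bash
python3 -m handwheel '[[[0,0,0],0],[[0,0,0],0],[[0,0,0],0],[[0,0,0],0]]' 1
python3 -m handwheel '[[[-0.4,0,0],0],[[-0.8,0,0],0],[[-1,0,0],0],[[-1,0,0],0],[[-1,0,0],0],[[-1,0,0],0],[[-0.6,0,0],0],[[0,0,0],0]]' 1
python3 - <<'E'
from h import *
im=r.get_image("wrist"); m=r.camera_model("wrist"); 
np.savez("wj.npz",**{k:v for k,v in m.items() if not isinstance(v,str)})
c=proj(m,[.497,-.08,.016]).astype(int); cv2.imwrite("pics/wj.png",im[:,:,::-1])
s=im[c[1]-70:c[1]+70,c[0]-90:c[0]+90,::-1];print(c)
cv2.imwrite("pics/wj2.png",cv2.resize(s,None,fx=4,fy=4,interpolation=cv2.INTER_CUBIC))
for d in r.spot_point("wrist","mount_plate")[:3]: print(np.round(d["location"],4),d["conf"])
to([.512,-.288,.2])
E
```

```text
t: 10.85
eef_pos: [0.4977, -0.0808, 0.019]
eef_rot: [[-0.016, 0.834, -0.551], [0.004, -0.551, -0.835], [-1.0, -0.015, 0.005]]
ft_force: [-0.7, 0.1, 0.4]
gripper_width: 0.0855
t: 11.85
eef_pos: [0.5008, -0.0816, 0.2036]
eef_rot: [[-0.012, 0.834, -0.551], [0.003, -0.551, -0.834], [-1.0, -0.012, 0.004]]
ft_force: [0.1, 0.7, -0.6]
gripper_width: 0.0855
[320 180]
shift units [0.01, 4.15, 5.52] jaw yaw -33.44 tilt [-0.0162  0.0043] tcp [ 0.4994 -0.0813  0.2013] w 0.0857 t 11.95
```

View pics/wj2.png

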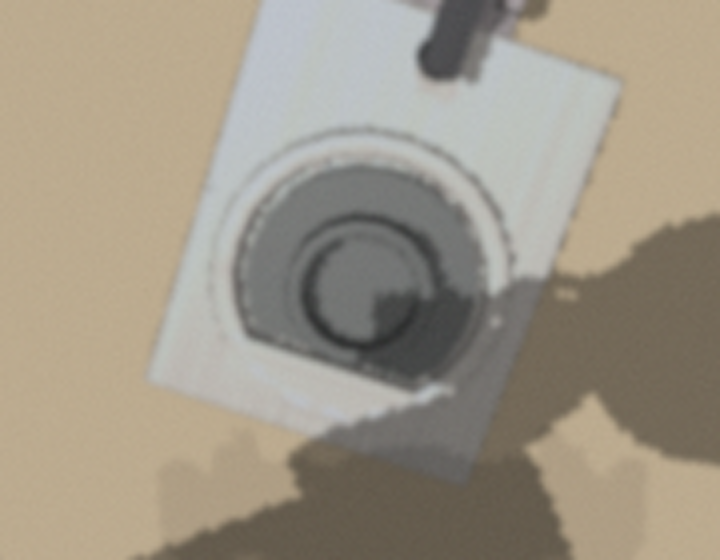

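The plate sits in the well: its flat at crop (330,362) is parallel to the holder's bar, and there is an even gap all round. Next I go to the die, taking the collar position from this picture.

```bash
python3 -m handwheel '[[[0,0.6,0.79],0],[[0,0.6,0.79],0],[[0,0.6,0.79],0],[[0,0.6,0.79],0],[[0,0.6,0.79],0],[[0,0.6,0.79],0],[[0,0.5,0.75],0],[[0,0,0],0]]' 1
python3 - <<'E'
from h import *
m=dict(np.load("wj.npz")); im=cv2.imread("pics/wj.png")
big=cv2.resize(im[110:250,230:410],None,fx=4,fy=4,interpolation=cv2.INTER_CUBIC)
a=np.linspace(0,6.28,90)
def circ(c,rad,z,col): cv2.polylines(big,[((proj(m,np.c_[c[0]+rad*np.cos(a),c[1]+rad*np.sin(a),0*a+z])-[230,110]+.5)*4).astype(int)],True,col,1)
circ((.4970,-.0800),.0155,.032,(0,0,255));circ((.4970,-.0800),.0155,.018,(0,255,0));circ((.4970,-.08),.02,.032,(255,0,0)); circ((.497,-.08),.032,.018,(255,0,255))
im=r.get_image("wrist"); m=r.camera_model("wrist")
for d in r.spot_point("wrist","die")[:3]: print(np.round(d["location"],4),d["conf"])
np.savez("wd.npz",**{k:v for k,v in m.items() if not isinstance(v,str)})
c=proj(m,[.512,-.288,.036]).astype(int); c=np.clip(c,[50,70],[590,330]);print(c); cv2.imwrite("pics/wd.png",im[:,:,::-1])
s=cv2.resize(im[c[1]-70:c[1]+70,c[0]-50:c[0]+50,::-1],None,fx=4,fy=4,interpolation=cv2.INTER_CUBIC)
cv2.imwrite("pics/ov.png",np.hstack([big[:,160:560],s]))
to([.512,-.288,.2])
E
```

```text
t: 12.95
eef_pos: [0.5041, -0.2886, 0.1855]
eef_rot: [[-0.037, 0.835, -0.549], [0.015, -0.549, -0.836], [-0.999, -0.039, 0.008]]
ft_force: [0.7, 0.3, -0.1]
gripper_width: 0.0851
[335 183]
shift units [-0.49, 0.22, -0.11] jaw yaw -33.26 tilt [-0.0368  0.0156] tcp [ 0.5041 -0.2868  0.1855] w 0.0858 t 13.05
```

View pics/ov.png

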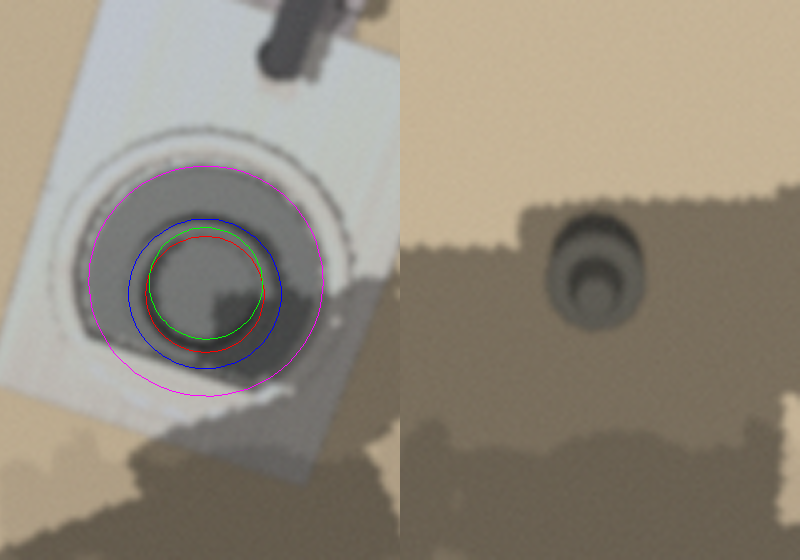

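Run:
```python
from h import *
m=dict(np.load("wd.npz")); print(back(m,[[333.7,183.2]],.036),back(m,[[333.2,185.7]],.052))
print(proj(m,np.array([[.512,-.288,.036],[.5245,-.288,.036],[.4995,-.288,.036],[.512,-.288,.052]])))
o=r.spot_point("wrist","die"); print(o)
```

```text
[[ 0.51077517 -0.2873072   0.036     ]] [[ 0.51103295 -0.28606051  0.052     ]]
[[335.1416435  183.11760626]
 [346.02797359 176.26751254]
 [324.42012594 189.86399365]
 [335.21517715 186.86656605]]
[]
```

```bash
python3 -m handwheel '[[[0.7,0.2,-0.13],0],[[0.9,0,0],0],[[0.9,0,0],0],[[0.9,0,0],0],[[0,0,0],0]]' 1
python3 -c "
from h import *
to([.511,-.287,.02])"
```

```text
t: 13.72
eef_pos: [0.5079, -0.2788, 0.0756]
eef_rot: [[-0.039, 0.839, -0.543], [0.018, -0.543, -0.84], [-0.999, -0.042, 0.006]]
ft_force: [-0.7, 0.0, 0.1]
gripper_width: 0.0856
shift units [1.84, 0.31, 0.16] jaw yaw -32.92 tilt [-0.0385  0.0179] tcp [ 0.5079 -0.2788  0.0756] w 0.0856 t 13.72
```

```bash
python3 -m handwheel '[[[0.3,0.31,0.16],0],[[0.6,0,0],0],[[0.5,0,0],0],[[0.2,0,0],0],[[0,0,0],0]]' 1
python3 -c "
from h import *
to([.511,-.287,.02])"
```

```text
t: 14.35
eef_pos: [0.5135, -0.2879, 0.0256]
eef_rot: [[-0.036, 0.839, -0.542], [0.016, -0.542, -0.84], [-0.999, -0.039, 0.006]]
ft_force: [0.7, -0.1, 0.0]
gripper_width: 0.0855
shift units [0.19, -0.08, 0.02] jaw yaw -32.87 tilt [-0.0357  0.0163] tcp [ 0.5135 -0.2879  0.0256] w 0.0855 t 14.35
```

```bash
python3 -m handwheel '[[[0.2,-0.08,0.02],0],[[0,0,0],0],[[0,0,0],0],[[0,0,0],0],[[0,0,0],0],[[0,0,0],0],[[0,0,0],0],[[0,0,0],0]]' -1
python3 -c "
from h import *
to([.511,-.287,.02])"
python3 -m handwheel '[[[-0.2,0,0],0],[[-0.4,0,0],0],[[-0.8,0,0],0],[[-0.9,0,0],0],[[-0.9,0,0],0],[[0,0,0],0]]' -1
python3 -c "
from h import *
to([.497,-.080,.12]);to([.511,-.287,.02],np.radians(37.7+90))"
```

```text
t: 15.35
eef_pos: [0.5119, -0.2876, 0.0211]
eef_rot: [[-0.033, 0.839, -0.543], [0.015, -0.542, -0.84], [-0.999, -0.036, 0.006]]
ft_force: [0.8, -0.7, -0.5]
gripper_width: 0.0222
shift units [0.04, -0.03, -0.0] jaw yaw -32.87 tilt [-0.0329  0.0146] tcp [ 0.5119 -0.2876  0.0211] w 0.0222 t 15.35
t: 16.1
eef_pos: [0.516, -0.2895, 0.1235]
eef_rot: [[-0.031, 0.839, -0.543], [0.013, -0.542, -0.84], [-0.999, -0.033, 0.006]]
ft_force: [-0.5, 0.2, -0.2]
gripper_width: 0.0223
shift units [0.23, -4.32, -5.52] jaw yaw -32.87 tilt [-0.0308  0.0133] tcp [ 0.516  -0.2895  0.1235] w 0.0223 t 16.1
shift units [3.45, -0.07, 0.0] jaw yaw -32.87 turn units 2.26 or -18.68 q6 0.03 tilt [-0.0308  0.0133] tcp [ 0.516  -0.2895  0.1235] w 0.0223 t 16.1
```

```bash
python3 -m handwheel '[[[0,-0.61,-0.79],0],[[0,-0.61,-0.79],0],[[0,-0.61,-0.79],0],[[0,-0.61,-0.79],0],[[0,-0.61,-0.79],0],[[0,-0.61,-0.79],0],[[0,-0.61,-0.79],0],[[0,0,0],0]]' -1
python3 - <<'E'
from h import *
to([.497,-.080,.039])
im=r.get_image("wrist"); m=r.camera_model("wrist"); cv2.imwrite("pics/wk.png",im[:,:,::-1])
np.savez("wk.npz",**{k:v for k,v in m.items() if not isinstance(v,str)})
E
```

```text
t: 17.1
eef_pos: [0.493, -0.0738, 0.12]
eef_rot: [[-0.039, 0.838, -0.544], [0.016, -0.544, -0.839], [-0.999, -0.041, 0.008]]
ft_force: [0.3, 0.0, -1.0]
gripper_width: 0.022
shift units [2.69, 0.34, 0.08] jaw yaw -32.98 tilt [-0.0389  0.0157] tcp [ 0.493  -0.0738  0.12  ] w 0.022 t 17.1
```

View pics/wk.png

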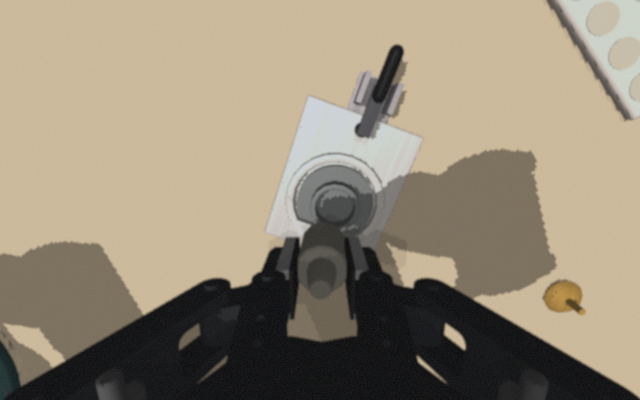

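Run:
```python
from h import *
m=dict(np.load("wk.npz")); im=cv2.imread("pics/wk.png")
big=cv2.resize(im[140:310,240:440],None,fx=4,fy=4,interpolation=cv2.INTER_CUBIC)[:600]
a=np.linspace(0,6.28,90)
def circ(c,rad,z,col): cv2.polylines(big,[((proj(m,np.c_[c[0]+rad*np.cos(a),c[1]+rad*np.sin(a),0*a+z])-[240,140]+.5)*4).astype(int)],True,col,1)
c=(.497,-.08)
circ(c,.0155,.032,(0,0,255));circ(c,.02,.032,(255,0,0)); circ(c,.032,.018,(255,0,255));circ(c,.035,.016,(0,255,0))
d=(.493,-.0738); circ((.4930,-.0738),.0125,.135,(0,255,255)); circ((.493,-.0738),.0125,.099,(255,255,0)); circ(d,.0045,.151,(0,255,255))
cv2.imwrite("pics/wk2.png",big)
```

```text
(no output)
```

View pics/wk2.png

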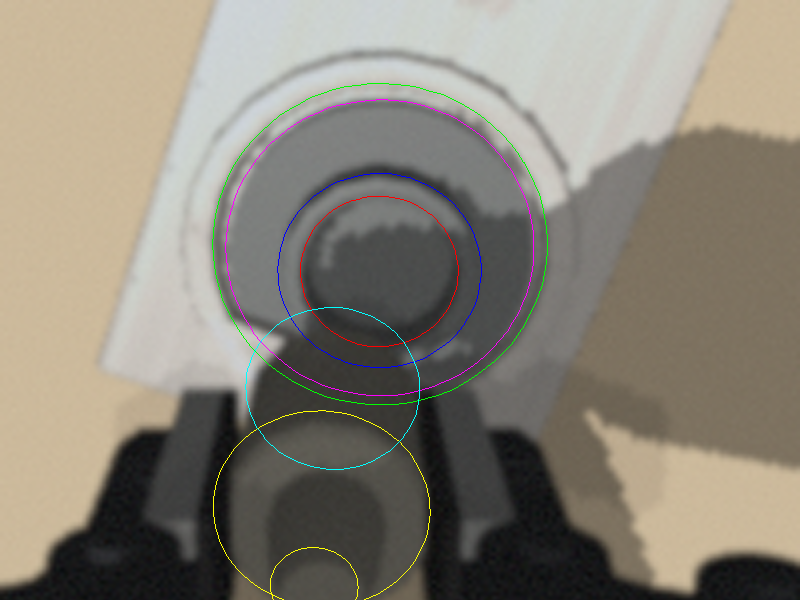

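Collar, plate and well overlays match within about 1 mm, and the die hangs nearly upright at crop (325,400). I lower it next.

```bash
python3 -m handwheel '[[[0.2,0.34,0.08],0],[[0.6,0,0],0],[[0.6,0,0],0],[[0.4,0,0],0],[[0,0,0],0]]' -1
python3 -c "
from h import *
to([.497,-.080,.039])"
```

```text
t: 17.77
eef_pos: [0.4976, -0.0856, 0.0597]
eef_rot: [[-0.042, 0.835, -0.548], [0.015, -0.548, -0.836], [-0.999, -0.043, 0.01]]
ft_force: [-0.1, -0.0, -0.6]
gripper_width: 0.0222
shift units [0.69, -0.09, -0.15] jaw yaw -33.28 tilt [-0.042  0.015] tcp [ 0.4976 -0.0856  0.0597] w 0.0222 t 17.77
```

```bash
python3 -m handwheel '[[[0,-0.09,-0.15],0],[[0.05,0,0],0],[[0,0,0],0]]' -1
python3 -c "
from h import *
to([.497,-.080,.039])"
```

```text
t: 18.15
eef_pos: [0.4987, -0.0803, 0.0591]
eef_rot: [[-0.04, 0.835, -0.549], [0.015, -0.548, -0.836], [-0.999, -0.042, 0.01]]
ft_force: [-0.6, -0.7, -0.4]
gripper_width: 0.0224
shift units [0.67, -0.03, 0.02] jaw yaw -33.29 tilt [-0.0403  0.0147] tcp [ 0.4987 -0.0803  0.0591] w 0.0224 t 18.15
```

```bash
python3 -m handwheel '[[[0.15,-0.03,0.02],0],[[0.15,0,0],0],[[0.15,0,0],0],[[0.1,0,0],0],[[0,0,0],0]]' -1
python3 -c "
from h import *
to([.497,-.080,.039])"
```

```text
t: 18.77
eef_pos: [0.4973, -0.08, 0.0421]
eef_rot: [[-0.039, 0.835, -0.548], [0.014, -0.548, -0.836], [-0.999, -0.041, 0.009]]
ft_force: [-0.8, -0.4, -0.4]
gripper_width: 0.0223
shift units [0.1, -0.0, 0.0] jaw yaw -33.27 tilt [-0.0391  0.0144] tcp [ 0.4973 -0.08    0.0421] w 0.0223 t 18.77
```

```bash
python3 -m handwheel '[[[0.05,0,0],0],[[0.05,0,0],0],[[0.04,0,0],0]]' -1
python3 -c "
from h import *
to([.497,-.080,.039])"
```

```text
t: 19.15
eef_pos: [0.4975, -0.08, 0.0387]
eef_rot: [[-0.039, 0.835, -0.548], [0.014, -0.548, -0.836], [-0.999, -0.04, 0.009]]
ft_force: [-4.2, 0.9, 12.6]
gripper_width: 0.0224
shift units [-0.01, -0.02, 0.01] jaw yaw -33.27 tilt [-0.0389  0.0144] tcp [ 0.4975 -0.08    0.0387] w 0.0224 t 19.15
```

```bash
python3 -m handwheel '[[[0,0,0],0],[[0,0,0],0],[[0,0,0],0],[[0,0,0],0]]' 1
python3 -m handwheel '[[[-0.5,0,0],0],[[-0.9,0,0],0],[[-1,0,0],0],[[-1,0,0],0],[[-1,0,0],0],[[-0.8,0,0],0],[[0,0,0],0]]' 1
python3 - <<'E'
from h import *
im=r.get_image("wrist"); m=r.camera_model("wrist"); cv2.imwrite("pics/wl.png",im[:,:,::-1])
np.savez("wl.npz",**{k:v for k,v in m.items() if not isinstance(v,str)})
big=cv2.resize(im[100:260,220:420,::-1],None,fx=3,fy=3,interpolation=cv2.INTER_CUBIC)
a=np.linspace(0,6.28,90)
def circ(c,rad,z,col): cv2.polylines(big,[((proj(m,np.c_[c[0]+rad*np.cos(a),c[1]+rad*np.sin(a),0*a+z])-[220,100]+.5)*3).astype(int)],True,col,1)
c=(.497,-.08); circ(c,.0125,.054,(0,0,255));circ(c,.0045,.07,(0,255,0));circ(c,.02,.032,(255,0,0))
cv2.imwrite("pics/wl2.png",big); to([.631,.316,.2])
E
```

```text
t: 19.65
eef_pos: [0.498, -0.0801, 0.039]
eef_rot: [[-0.038, 0.835, -0.548], [0.014, -0.548, -0.836], [-0.999, -0.039, 0.009]]
ft_force: [0.2, 0.4, -0.2]
gripper_width: 0.0854
t: 20.52
eef_pos: [0.505, -0.0826, 0.2058]
eef_rot: [[-0.033, 0.836, -0.548], [0.013, -0.548, -0.836], [-0.999, -0.035, 0.007]]
ft_force: [0.4, 0.1, 0.1]
gripper_width: 0.0853
shift units [0.18, -3.74, -13.43] jaw yaw -33.27 tilt [-0.0357  0.0137] tcp [ 0.5041 -0.0824  0.2043] w 0.0856 t 20.57
```

View pics/wl2.png

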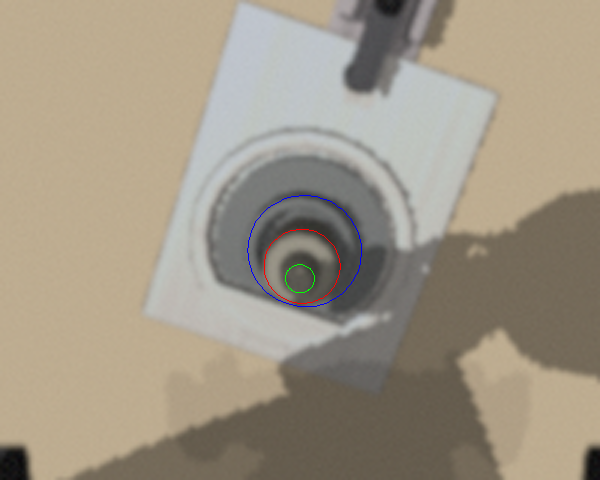

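The die stands upright in the collar, its shoulder and stump within about 1 mm of the overlay. That makes 14 pictures viewed, so I'll measure numerically from here. Next, the ring.

```bash
python3 -m handwheel '[[[-0.05,-0.27,-0.96],0],[[-0.05,-0.27,-0.96],0],[[-0.05,-0.27,-0.96],0],[[-0.05,-0.27,-0.96],0],[[-0.05,-0.27,-0.96],0],[[-0.05,-0.27,-0.96],0],[[-0.05,-0.27,-0.96],0],[[-0.05,-0.27,-0.96],0],[[-0.05,-0.27,-0.96],0],[[-0.05,-0.27,-0.96],0]]' 1
python3 -m handwheel '[[[-0.05,-0.27,-0.96],0],[[-0.05,-0.27,-0.96],0],[[-0.05,-0.27,-0.96],0],[[0,0,0],0],[[0,0,0],0]]' 1
cat >> h.py <<'E'
def seg(name,cam="wrist"):
    im=r.get_image(cam); m=r.camera_model(cam); out=[]
    for d in r.outline_of(cam,name): out.append((d["conf"],d["pixels"]))
    pts=[(np.round(d["location"],4).tolist(),round(d["conf"],2)) for d in r.spot_point(cam,name)]
    print(name,"pts",pts,"masks",[(round(c,2),int(p.sum()),np.round(np.argwhere(p).mean(0)[::-1],1).tolist()) for c,p in out])
    return im,m,out
def mcircle(m,pix,z,rad,z0=None,x0=None):
    """fit outer silhouette of a vertical cylinder radius rad from z0..z to mask"""
    cn=max(cv2.findContours(pix.astype(np.uint8),0,1)[0],key=len).reshape(-1,2).astype(float)
    a=np.linspace(0,2*np.pi,60,endpoint=False)
    def f(t):
        P=np.concatenate([np.c_[t[0]+rad*np.cos(a),t[1]+rad*np.sin(a),0*a+zz] for zz in ([z] if z0 is None else [z0,z])])
        h=cv2.convexHull(proj(m,P).astype(np.float32))
        return [cv2.pointPolygonTest(h,(float(p[0]),float(p[1])),True)-.5 for p in cn]
    s=least_squares(f,x0,diff_step=1e-3,loss="soft_l1"); return s.x,np.sqrt(np.mean(np.square(f(s.x))))
E
python3 - <<'E'
from h import *
im,m,out=seg("lock_ring")
for c,p in out[:2]:
    print(c,mcircle(m,p,.014,.0223,0,[.631,.316]))
cv2.imwrite("pics/wr.png",im[:,:,::-1]); to([.631,.316,.2])
E
```

```text
t: 21.82
eef_pos: [0.5867, 0.2083, 0.2014]
eef_rot: [[-0.063, 0.832, -0.551], [0.01, -0.552, -0.834], [-0.998, -0.058, 0.027]]
ft_force: [-0.1, 0.2, -0.5]
gripper_width: 0.0854
t: 22.45
eef_pos: [0.61, 0.2961, 0.1944]
eef_rot: [[-0.078, 0.832, -0.549], [0.004, -0.55, -0.835], [-0.997, -0.067, 0.04]]
ft_force: [-0.8, -0.2, 0.2]
gripper_width: 0.0854
lock_ring pts [([0.6313, 0.3151, 0.0012], 0.62)] masks [(0.87, 767, [338.8, 145.9])]
0.87 (array([0.63155778, 0.31848503]), np.float64(0.6816851449250431))
shift units [-0.2, 0.19, -0.93] jaw yaw -33.52 tilt [-0.0766  0.0046] tcp [0.6105 0.2958 0.1954] w 0.0852 t 22.6
```

```bash
python3 -m handwheel '[[[0.5,0.25,-0.6],0],[[0.8,0.2,-0.6],0],[[0.9,0,0],0],[[0.9,0,0],0],[[0.9,0,0],0],[[0,0,0],0]]' 1
python3 -c "
from h import *
to([.6315,.3175,.06]);to([.6315,.3175,.002])
im,m,out=seg('lock_ring')
for c,p in out[:2]: print(c,mcircle(m,p,.014,.0223,0,[.631,.316]))"
```

```text
t: 23.35
eef_pos: [0.6348, 0.3144, 0.0735]
eef_rot: [[-0.072, 0.829, -0.555], [0.006, -0.556, -0.831], [-0.997, -0.063, 0.035]]
ft_force: [0.3, 0.2, -0.3]
gripper_width: 0.0853
shift units [0.46, -0.12, -0.04] jaw yaw -33.85 tilt [-0.0723  0.0058] tcp [0.6348 0.3144 0.0735] w 0.0853 t 23.35
shift units [2.38, 0.0, -0.11] jaw yaw -33.85 tilt [-0.0723  0.0058] tcp [0.6348 0.3144 0.0735] w 0.0853 t 23.35
lock_ring pts [([0.6325, 0.316, 0.0009], 0.93)] masks [(0.56, 1913, [321.1, 209.2])]
0.56 (array([0.63315657, 0.3189386 ]), np.float64(0.9619195302401238))
```

```bash
python3 -m handwheel '[[[0.5,0.03,-0.14],0],[[0.6,0,0],0],[[0.6,0,0],0],[[0.3,0,0],0],[[0,0,0],0]]' 1
python3 -c "
from h import *
to([.633,.318,.002])"
```

```text
t: 24.12
eef_pos: [0.6388, 0.3206, 0.0162]
eef_rot: [[-0.062, 0.83, -0.555], [0.011, -0.556, -0.831], [-0.998, -0.057, 0.025]]
ft_force: [0.1, 1.1, -0.1]
gripper_width: 0.0856
shift units [0.48, -0.09, 0.17] jaw yaw -33.81 tilt [-0.0615  0.0106] tcp [0.6388 0.3206 0.0162] w 0.0856 t 24.12
```

```bash
python3 -m handwheel '[[[0.2,-0.12,0.17],0],[[0.2,0,0],0],[[0.05,0,0],0],[[0,0,0],0]]' 1
python3 -c "
from h import *
to([.633,.318,.002])"
python3 -m handwheel '[[[0,0,0],0],[[0,0,0],0],[[0,0,0],0],[[0,0,0],0],[[0,0,0],0],[[0,0,0],0]]' -1
python3 -c "
from h import *
to([.633,.318,.002])"
```

```text
t: 24.62
eef_pos: [0.6323, 0.3186, 0.0032]
eef_rot: [[-0.06, 0.83, -0.555], [0.011, -0.555, -0.832], [-0.998, -0.056, 0.024]]
ft_force: [0.6, -0.8, -0.7]
gripper_width: 0.0857
shift units [0.04, 0.03, 0.0] jaw yaw -33.80 tilt [-0.0602  0.0112] tcp [0.6323 0.3186 0.0032] w 0.0857 t 24.62
t: 25.38
eef_pos: [0.6335, 0.3191, 0.0047]
eef_rot: [[-0.058, 0.83, -0.555], [0.012, -0.555, -0.832], [-0.998, -0.055, 0.022]]
ft_force: [-0.8, 0.4, 0.1]
gripper_width: 0.0404
shift units [0.09, 0.01, 0.04] jaw yaw -33.79 tilt [-0.0578  0.0122] tcp [0.6335 0.3191 0.0047] w 0.0404 t 25.38
```

```bash
python3 -m handwheel '[[[-0.2,0,0],0],[[-0.5,0,0],0],[[-0.9,0,0],0],[[-0.9,0,0],0],[[-0.9,0,0],0],[[-0.9,0,0],0],[[-0.3,0,0],0],[[0,0,0],0]]' -1
python3 -c "
from h import *
to([.497,-.08,.14])"
```

```text
t: 26.38
eef_pos: [0.6427, 0.3176, 0.1528]
eef_rot: [[-0.054, 0.83, -0.555], [0.014, -0.555, -0.832], [-0.998, -0.053, 0.019]]
ft_force: [0.7, -0.8, -0.3]
gripper_width: 0.0407
shift units [0.51, 3.35, 13.71] jaw yaw -33.79 tilt [-0.0541  0.0137] tcp [0.6427 0.3176 0.1528] w 0.0407 t 26.38
```

```bash
python3 -m handwheel '[[[0,0.24,0.97],0],[[0,0.24,0.97],0],[[0,0.24,0.97],0],[[0,0.24,0.97],0],[[0,0.24,0.97],0],[[0,0.24,0.97],0],[[0,0.24,0.97],0],[[0,0.24,0.97],0],[[0,0.24,0.97],0],[[0,0.24,0.97],0]]' -1
python3 -m handwheel '[[[0,0.24,0.97],0],[[0,0.24,0.97],0],[[0,0.24,0.97],0],[[0,0.24,0.97],0],[[0,0,0],0],[[0,0,0],0]]' -1
python3 -c "
from h import *
to([.497,-.08,.12])"
```

```text
t: 27.62
eef_pos: [0.5285, 0.0276, 0.1407]
eef_rot: [[-0.077, 0.831, -0.551], [0.009, -0.552, -0.834], [-0.997, -0.069, 0.035]]
ft_force: [0.5, -0.8, -1.4]
gripper_width: 0.0406
t: 28.38
eef_pos: [0.4803, -0.0888, 0.1353]
eef_rot: [[-0.09, 0.828, -0.553], [0.012, -0.554, -0.832], [-0.996, -0.081, 0.04]]
ft_force: [1.3, -0.1, -0.0]
gripper_width: 0.0408
shift units [0.46, 0.34, -0.57] jaw yaw -33.77 tilt [-0.0895  0.0119] tcp [ 0.4803 -0.0888  0.1353] w 0.0408 t 28.38
```

```bash
python3 - <<'E'
from h import *
im,m,o=seg("die"); cv2.imwrite("pics/wm.png",im[:,:,::-1]); np.savez("wm.npz",**{k:v for k,v in m.items() if not isinstance(v,str)})
seg("lock_ring")
for c in ("side","scene"): seg("die",c); seg("lock_ring",c)
to([.497,-.08,.12])
E
python3 -m handwheel '[[[0.3,0.34,-0.57],0],[[0.2,0,0],0],[[0,0,0],0]]' -1
python3 -c "
from h import *
to([.497,-.0795,.08])"
```

```text
die pts [([0.4967, -0.0783, 0.0129], 0.73)] masks [(0.17, 1087, [573.4, 268.4])]
lock_ring pts [] masks [(0.58, 3865, [321.7, 259.1])]
die pts [([0.5021, -0.0816, 0.021], 0.59)] masks [(0.66, 140, [321.1, 169.5]), (0.4, 75, [326.2, 193.5])]
lock_ring pts [([0.481, -0.0917, 0.1293], 0.59)] masks []
die pts [([0.4988, -0.0827, 0.0184], 0.56)] masks []
lock_ring pts [([0.4805, -0.0917, 0.139], 0.44)] masks [(0.48, 196, [309.9, 152.2])]
shift units [0.49, 0.32, -0.58] jaw yaw -33.74 tilt [-0.0883  0.011 ] tcp [ 0.4807 -0.0893  0.1361] w 0.0406 t 29.27
t: 29.65
eef_pos: [0.4971, -0.0808, 0.1194]
eef_rot: [[-0.089, 0.829, -0.552], [0.011, -0.554, -0.833], [-0.996, -0.08, 0.04]]
ft_force: [0.7, -0.2, -1.2]
gripper_width: 0.0409
shift units [1.31, 0.08, -0.09] jaw yaw -33.75 tilt [-0.0888  0.0107] tcp [ 0.4971 -0.0808  0.1194] w 0.0409 t 29.65
```

```bash
python3 -m handwheel '[[[0.4,0.08,-0.09],0],[[0.5,0,0],0],[[0.2,0,0],0],[[0,0,0],0]]' -1
python3 - <<'E'
from h import *
to([.4975,-.08,.037])
im=r.get_image("wrist"); m=r.camera_model("wrist"); o,p,R=pose()
big=cv2.resize(im[150:350,220:420,::-1],None,fx=3,fy=3,interpolation=cv2.INTER_CUBIC)
a=np.linspace(0,6.28,90)
def circ(c,rad,z,col): cv2.polylines(big,[((proj(m,np.c_[c[0]+rad*np.cos(a),c[1]+rad*np.sin(a),0*a+z])-[220,150]+.5)*3).astype(int)],True,col,1)
c=(.4975,-.08); circ(c,.0125,.054,(0,0,255));circ(c,.0045,.07,(0,255,0));circ(c,.02,.032,(255,0,0)); circ(c,.035,.016,(255,0,255))
circ(p,.022,p[2]-.0047+.014,(0,255,255));circ(p,.016,p[2]-.0047+.014,(0,255,255))
s=r.get_image("side"); r.camera_model("side"); q=proj(r.camera_model("side"),[.497,-.08,.06]).astype(int)
cv2.imwrite("pics/wn.png",np.hstack([big[:,:400] if 0 else cv2.resize(big,(480,480)),cv2.resize(s[q[1]-40:q[1]+40,q[0]-26:q[0]+27,::-1],(318,480),interpolation=cv2.INTER_CUBIC)]))
E
```

```text
t: 30.15
eef_pos: [0.4962, -0.0798, 0.0836]
eef_rot: [[-0.09, 0.828, -0.553], [0.011, -0.554, -0.832], [-0.996, -0.081, 0.041]]
ft_force: [-0.9, -0.3, -0.5]
gripper_width: 0.0404
shift units [1.54, 0.16, -0.08] jaw yaw -33.79 tilt [-0.0903  0.0108] tcp [ 0.4962 -0.0798  0.0836] w 0.0404 t 30.15
```

View pics/wn.png

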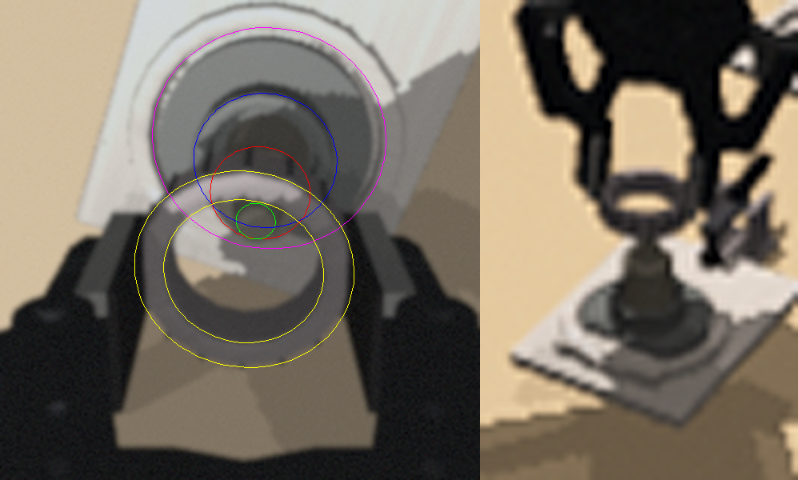

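The ring hangs round the axis, its outline within about 1 mm of the prediction. In the side crop it sits right above the stump at (650,235). I lower it in small steps.

```bash
python3 -m handwheel '[[[0.25,0.05,-0.03],0],[[0.25,0.03,-0.02],0],[[0.2,0.03,-0.02],0],[[0,0,0],0]]' -1
python3 -c "
from h import *
to([.4975,-.08,.037])"
```

```text
t: 30.75
eef_pos: [0.4998, -0.0799, 0.0623]
eef_rot: [[-0.087, 0.829, -0.553], [0.01, -0.554, -0.832], [-0.996, -0.078, 0.04]]
ft_force: [-0.3, -0.6, 0.1]
gripper_width: 0.0406
shift units [0.85, 0.0, 0.01] jaw yaw -33.78 tilt [-0.0874  0.0102] tcp [ 0.4998 -0.0799  0.0623] w 0.0406 t 30.75
```

```bash
python3 -m handwheel '[[[0,-0.06,0.03],0],[[0.1,0,0],0],[[0.15,0.01,0],0],[[0,0,0],0]]' -1
python3 -c "
from h import *
to([.4975,-.08,.037]);print(r.get_obs()['ft_force'])"
```

```text
t: 31.25
eef_pos: [0.4975, -0.0798, 0.0548]
eef_rot: [[-0.087, 0.829, -0.553], [0.01, -0.554, -0.832], [-0.996, -0.078, 0.04]]
ft_force: [-0.9, 0.4, 0.1]
gripper_width: 0.0408
shift units [0.59, 0.05, -0.02] jaw yaw -33.78 tilt [-0.0868  0.0101] tcp [ 0.4975 -0.0798  0.0548] w 0.0408 t 31.25
[-0.89830881  0.35479564  0.11645808]
```

Below the shoulder now, with no contact force.

```bash
python3 -m handwheel '[[[0.15,0.02,-0.01],0],[[0.15,0.01,-0.01],0],[[0.1,0.01,0],0],[[0.05,0,0],0]]' -1
python3 -c "
from h import *
to([.4975,-.08,.037])"
```

```text
t: 31.75
eef_pos: [0.4978, -0.0799, 0.0404]
eef_rot: [[-0.087, 0.829, -0.553], [0.01, -0.554, -0.832], [-0.996, -0.078, 0.04]]
ft_force: [0.1, -0.1, -0.3]
gripper_width: 0.0404
shift units [0.11, 0.0, 0.0] jaw yaw -33.78 tilt [-0.0866  0.01  ] tcp [ 0.4978 -0.0799  0.0404] w 0.0404 t 31.75
```

```bash
python3 -m handwheel '[[[0.06,0,0],0],[[0.05,0,0],0],[[0.04,0,0],0]]' -1
python3 -c "
from h import *
to([.4975,-.08,.037])"
```

```text
t: 32.12
eef_pos: [0.4976, -0.0799, 0.0368]
eef_rot: [[-0.087, 0.829, -0.553], [0.01, -0.554, -0.832], [-0.996, -0.078, 0.04]]
ft_force: [-4.3, 0.2, 12.9]
gripper_width: 0.0403
shift units [-0.01, -0.0, 0.0] jaw yaw -33.78 tilt [-0.0868  0.0099] tcp [ 0.4976 -0.0799  0.0368] w 0.0403 t 32.12
```

```bash
python3 -m handwheel '[[[0,0,0],0],[[0,0,0],0],[[0,0,0],0],[[0,0,0],0]]' 1
python3 -m handwheel '[[[-0.4,0,0],0],[[-0.7,0,0],0],[[-0.9,0,0],0],[[-1,0,0],0],[[-1,0,0],0],[[-1,0,0],0],[[0,0,0],0]]' 1
python3 - <<'E'
from h import *
for n in ("lock_ring","die"):
    im,m,o=seg(n)
    for c,p in o[:1]: print(mcircle(m,p,.046,.0223,.032,[.497,-.08]) if n=="lock_ring" else mcircle(m,p,.054,.0125,.046,[.497,-.08]))
cv2.imwrite("pics/wo.png",im[:,:,::-1]);np.savez("wo.npz",**{k:v for k,v in m.items() if not isinstance(v,str)})
to([.386,.262,.2])
E
```

```text
t: 32.62
eef_pos: [0.4981, -0.0801, 0.0371]
eef_rot: [[-0.086, 0.829, -0.553], [0.01, -0.554, -0.832], [-0.996, -0.077, 0.039]]
ft_force: [-0.6, -0.1, -0.3]
gripper_width: 0.0854
t: 33.5
eef_pos: [0.5121, -0.0816, 0.1956]
eef_rot: [[-0.083, 0.829, -0.553], [0.009, -0.554, -0.832], [-0.997, -0.074, 0.038]]
ft_force: [0.6, -0.9, 0.4]
gripper_width: 0.0852
lock_ring pts [([0.4983, -0.0801, 0.0308], 0.92)] masks [(0.93, 807, [320.6, 187.7])]
(array([ 0.4955654 , -0.08034407]), np.float64(1.0507257736114501))
die pts [([0.4935, -0.08, 0.0144], 0.58)] masks [(0.95, 661, [323.6, 188.8])]
(array([ 0.4976551 , -0.07925273]), np.float64(1.3771505198757819))
shift units [0.18, -9.74, -7.24] jaw yaw -33.79 tilt [-0.0927  0.0112] tcp [ 0.5084 -0.0809  0.1902] w 0.0857 t 33.8
```

```bash
python3 -m handwheel '[[[-0.2,-0.98,-0.72],0],[[-0.1,-0.98,-0.72],0],[[-0.1,-0.98,-0.72],0],[[-0.1,-0.98,-0.72],0],[[-0.1,-0.98,-0.72],0],[[-0.1,-0.98,-0.72],0],[[-0.1,-0.98,-0.72],0],[[-0.1,-0.98,-0.72],0],[[-0.1,-0.98,-0.72],0],[[-0.1,-0.9,-0.7],0]]' 1
python3 -m handwheel '[[[0,0,0],0]]'
python3 - <<'E'
from h import *
to([.386,.262,.2])
im,m,o=seg("crown")
for c,p in o[:2]: print(mcircle(m,p,.02,.0125,0,[.386,.262]))
E
```

```text
t: 35.05
eef_pos: [0.3801, 0.2668, 0.2286]
eef_rot: [[-0.113, 0.823, -0.557], [0.008, -0.559, -0.829], [-0.994, -0.098, 0.057]]
ft_force: [0.7, -0.2, 0.2]
gripper_width: 0.0851
t: 35.17
eef_pos: [0.3791, 0.2681, 0.2279]
eef_rot: [[-0.115, 0.825, -0.554], [0.007, -0.557, -0.831], [-0.993, -0.099, 0.058]]
ft_force: [0.1, -1.2, -1.4]
gripper_width: 0.0854
shift units [0.9, 0.4, -0.01] jaw yaw -34.02 tilt [-0.1145  0.0075] tcp [0.3791 0.2681 0.2279] w 0.0854 t 35.17
crown pts [([0.3849, 0.2575, -0.0018], 0.62)] masks [(0.8, 346, [349.6, 167.7])]
(array([0.38701445, 0.25832087]), np.float64(1.1360493758909413))
```

```bash
python3 -m handwheel '[[[0.1,0.2,0],1],[[0.1,0.2,0],1],[[0.1,0,0],1],[[0.1,0,0],1],[[0.1,0,0],1],[[0.1,0,0],1],[[0,0,0],0.5],[[0,0,0],0]]' 1
python3 - <<'E'
from h import *
print(r.get_obs()['q'])
im,m,o=seg("crown")
for c,p in o[:2]: print(mcircle(m,p,.02,.0125,0,[.386,.26]))
to([.387,.2585,.08],np.pi/2)
E
```

```text
t: 36.33
eef_pos: [0.3892, 0.2477, 0.2041]
eef_rot: [[-0.119, -0.044, -0.992], [0.002, -0.999, 0.044], [-0.993, 0.003, 0.119]]
ft_force: [0.6, 0.1, 0.8]
gripper_width: 0.0854
[ 0.47059899 -0.0556861   2.01091852  0.05801558  1.29273001  2.06669803]
crown pts [([0.3854, 0.2554, 0.0011], 0.88)] masks [(0.94, 436, [309.6, 161.4])]
(array([0.38692562, 0.2602452 ]), np.float64(0.8982087940843116))
shift units [4.12, -0.35, -0.41] jaw yaw -92.46 turn units -0.29 or 20.66 q6 2.07 tilt [-0.1191  0.0022] tcp [0.3891 0.2483 0.2044] w 0.0855 t 36.48
```

```bash
python3 -m handwheel '[[[0.7,-0.35,-0.41],-0.29],[[0.8,0,0],0],[[0.9,0,0],0],[[0.9,0,0],0],[[0.6,0,0],0],[[0,0,0],0]]' 1
python3 - <<'E'
from h import *
im,m,o=seg("crown")
for c,p in o[:2]: print(mcircle(m,p,.02,.0125,0,[.386,.26]))
to([.387,.2585,.004],np.pi/2)
E
```

```text
t: 37.22
eef_pos: [0.39, 0.2586, 0.0848]
eef_rot: [[-0.116, 0.006, -0.993], [0.004, -1.0, -0.007], [-0.993, -0.005, 0.116]]
ft_force: [-0.2, 0.1, -1.0]
gripper_width: 0.0853
crown pts [([0.3843, 0.2561, 0.0001], 0.82)] masks [(0.57, 1010, [319.7, 203.4])]
(array([0.38798411, 0.26101518]), np.float64(1.4857636447823614))
shift units [2.77, 0.06, -0.14] jaw yaw -89.68 turn units 0.04 or -20.91 q6 2.02 tilt [-0.1113  0.0062] tcp [0.392  0.2597 0.0871] w 0.0857 t 37.38
```

```bash
python3 -m handwheel '[[[0.5,0.04,-0.13],0],[[0.7,0,0],0],[[0.7,0,0],0],[[0.4,0,0],0],[[0,0,0],0]]' 1
python3 -c "
from h import *
to([.387,.2588,.004],np.pi/2)"
```

```text
t: 38.0
eef_pos: [0.3922, 0.2603, 0.0176]
eef_rot: [[-0.104, 0.006, -0.995], [0.01, -1.0, -0.007], [-0.995, -0.01, 0.104]]
ft_force: [0.7, -1.0, 0.2]
gripper_width: 0.0856
shift units [0.47, 0.05, 0.13] jaw yaw -89.66 turn units 0.04 or -20.90 q6 2.01 tilt [-0.1042  0.0096] tcp [0.3922 0.2603 0.0176] w 0.0856 t 38.0
```

```bash
python3 -m handwheel '[[[0.25,0.05,0.13],0],[[0.22,0,0],0],[[0.05,0,0],0],[[0,0,0],0]]' 1
python3 -c "
from h import *
to([.387,.2588,.004],np.pi/2)"
python3 -m handwheel '[[[0.03,0,0],0],[[0,0,0],0],[[0,0,0],0],[[0,0,0],0],[[0,0,0],0],[[0,0,0],0],[[0,0,0],0],[[0,0,0],0]]' -1
python3 -c "
from h import *
to([.387,.2588,.004],np.pi/2)"
```

```text
t: 38.5
eef_pos: [0.3879, 0.2596, 0.0031]
eef_rot: [[-0.101, 0.006, -0.995], [0.011, -1.0, -0.007], [-0.995, -0.012, 0.101]]
ft_force: [-0.2, 0.1, 0.9]
gripper_width: 0.0856
shift units [-0.03, 0.03, 0.03] jaw yaw -89.65 turn units 0.04 or -20.90 q6 2.01 tilt [-0.1013  0.0112] tcp [0.3879 0.2596 0.0031] w 0.0856 t 38.5
t: 39.5
eef_pos: [0.3888, 0.2601, 0.0031]
eef_rot: [[-0.1, 0.006, -0.995], [0.012, -1.0, -0.007], [-0.995, -0.013, 0.1]]
ft_force: [-0.1, -0.9, 1.0]
gripper_width: 0.0212
shift units [-0.03, 0.04, 0.06] jaw yaw -89.65 turn units 0.04 or -20.90 q6 2.01 tilt [-0.0996  0.0121] tcp [0.3888 0.2601 0.0031] w 0.0212 t 39.5
```

```bash
python3 -m handwheel '[[[-0.2,0,0],0],[[-0.5,0,0],0],[[-0.9,0,0],0],[[-0.9,0,0],0],[[-0.9,0,0],0],[[-0.9,0,0],0],[[-0.5,0,0],0],[[0,0,0],0]]' -1
python3 - <<'E'
from h import *
for c in ("wrist","side","scene"): seg("crown",c)
to([.499,-.08,.15],np.pi/2)
E
```

```text
t: 40.5
eef_pos: [0.4044, 0.2583, 0.1563]
eef_rot: [[-0.096, 0.006, -0.995], [0.014, -1.0, -0.007], [-0.995, -0.014, 0.096]]
ft_force: [-1.0, 1.4, -0.7]
gripper_width: 0.0212
crown pts [([0.4017, 0.2555, 0.1507], 0.84)] masks [(0.96, 2334, [321.4, 264.4])]
crown pts [([0.4973, -0.0791, 0.0026], 0.42)] masks []
crown pts [([0.3968, 0.2575, 0.1523], 0.49)] masks []
shift units [-0.32, 11.28, -3.12] jaw yaw -89.65 turn units 0.04 or -20.90 q6 2.01 tilt [-0.1005  0.0113] tcp [0.4028 0.2576 0.1538] w 0.0211 t 40.95
```

```bash
python3 -m handwheel '[[[-0.05,0.94,-0.26],0],[[-0.03,0.94,-0.26],0],[[-0.03,0.94,-0.26],0],[[-0.03,0.94,-0.26],0],[[-0.03,0.94,-0.26],0],[[-0.03,0.94,-0.26],0],[[-0.03,0.94,-0.26],0],[[-0.03,0.94,-0.26],0],[[-0.03,0.94,-0.26],0],[[-0.03,0.94,-0.26],0]]' -1
python3 -c "
from h import *
to([.4995,-.08,.13],np.pi/2)"
```

```text
t: 42.2
eef_pos: [0.4843, -0.0306, 0.149]
eef_rot: [[-0.105, 0.011, -0.994], [0.011, -1.0, -0.012], [-0.994, -0.012, 0.105]]
ft_force: [0.1, 0.8, -0.7]
gripper_width: 0.0214
shift units [0.56, 1.66, -0.55] jaw yaw -89.39 turn units 0.07 or -20.87 q6 1.45 tilt [-0.1047  0.011 ] tcp [ 0.4843 -0.0306  0.149 ] w 0.0214 t 42.2
```

```bash
python3 -m handwheel '[[[0.1,0.75,-0.26],0],[[0.1,0.75,-0.26],0],[[0,0.1,0],0],[[0,0,0],0],[[0,0,0],0]]' -1
python3 - <<'E'
from h import *
to([.4995,-.08,.1],np.pi/2)
for n in ("crown","die","lock_ring"):
    im,m,o=seg(n)
    if n=="lock_ring" and o: print(mcircle(m,o[0][1],.046,.0223,.032,[.497,-.08]))
np.savez("wq.npz",**{k:v for k,v in m.items() if not isinstance(v,str)}); cv2.imwrite("pics/wq.png",im[:,:,::-1])
o,p,R=pose(); print(p)
E
```

```text
t: 42.82
eef_pos: [0.4996, -0.0804, 0.1394]
eef_rot: [[-0.107, 0.008, -0.994], [0.013, -1.0, -0.009], [-0.994, -0.013, 0.107]]
ft_force: [-0.4, 0.6, -0.9]
gripper_width: 0.0213
shift units [1.3, 0.0, -0.14] jaw yaw -89.55 turn units 0.05 or -20.89 q6 1.36 tilt [-0.107   0.0125] tcp [ 0.4996 -0.0804  0.1394] w 0.0213 t 42.83
crown pts [([0.4944, -0.0838, 0.1346], 0.79)] masks [(0.58, 2338, [321.6, 264.4])]
die pts [([0.4987, -0.0827, 0.0157], 0.65)] masks [(0.85, 976, [324.2, 194.7])]
lock_ring pts [([0.4976, -0.0812, 0.0338], 0.55)] masks [(0.58, 1145, [322.5, 189.8])]
(array([ 0.49724765, -0.08045216]), np.float64(1.4628880478328459))
[ 0.49993289 -0.08095768  0.1395097 ]
```

```bash
python3 -m handwheel '[[[0.4,0.02,-0.04],0],[[0.5,0,-0.05],0],[[0.5,0,-0.05],0],[[0.3,0,-0.03],0],[[0,0,0],0]]' -1
python3 - <<'E'
from h import *
to([.4995,-.0805,.057],np.pi/2)
im=r.get_image("wrist"); m=r.camera_model("wrist"); o,p,R=pose()
a=np.linspace(0,6.28,90); x0,y0=240,150
big=cv2.resize(im[y0:y0+180,x0:x0+160,::-1],None,fx=3,fy=3,interpolation=cv2.INTER_CUBIC)
def circ(b,m,c,rad,z,col,k,o): cv2.polylines(b,[((proj(m,np.c_[c[0]+rad*np.cos(a),c[1]+rad*np.sin(a),0*a+z])-o+.5)*k).astype(int)],True,col,1)
cr=p+R@[0,0,0]; k=(p[0]-.0018,p[1]-.0005)
for z,col in((p[2]-.003,(0,255,255)),(p[2]+.017,(0,255,255))): circ(big,m,k,.0125,z,col,3,(x0,y0))
c=(.4975,-.0803); circ(big,m,c,.022,.046,(255,0,0),3,(x0,y0)); circ(big,m,c,.0045,.07,(0,255,0),3,(x0,y0)); circ(big,m,c,.0125,.054,(0,0,255),3,(x0,y0))
out=[big[:520]]
for cam,f in (("side",5),("scene",5)):
    s=r.get_image(cam); M=r.camera_model(cam); q=proj(M,[.4975,-.08,.07]).astype(int)-[15,26]
    b=cv2.resize(s[q[1]:q[1]+52,q[0]:q[0]+30,::-1],None,fx=f,fy=f,interpolation=cv2.INTER_CUBIC)
    out.append(cv2.copyMakeBorder(b,0,260,0,0,0))
v=np.hstack(out); print(v.shape); cv2.imwrite("pics/wz.png",v)
E
```

```text
t: 43.9
eef_pos: [0.4981, -0.0807, 0.083]
eef_rot: [[-0.11, 0.007, -0.994], [0.013, -1.0, -0.009], [-0.994, -0.014, 0.109]]
ft_force: [-0.6, -0.8, -0.7]
gripper_width: 0.0214
shift units [0.86, 0.01, -0.14] jaw yaw -89.58 turn units 0.05 or -20.90 q6 1.37 tilt [-0.1096  0.0128] tcp [ 0.4981 -0.0807  0.083 ] w 0.0214 t 43.9
(520, 780, 3)
```

View pics/wz.png

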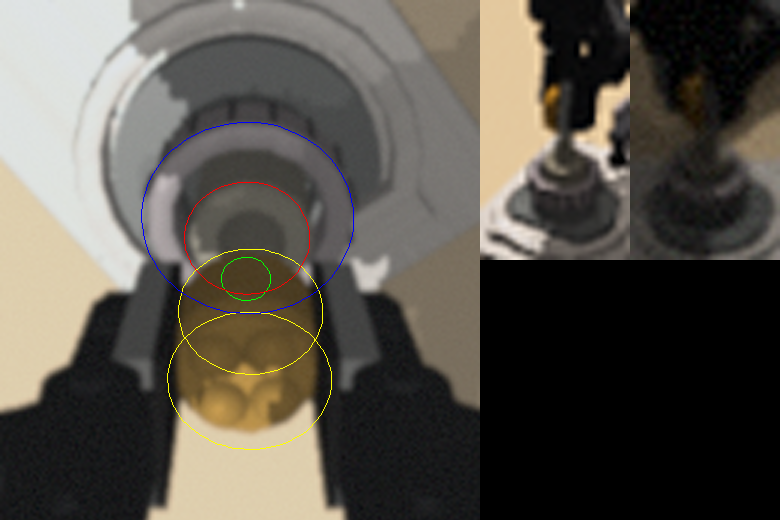

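The crown is centred across the jaws at crop (248,345), and the die's shoulder (red circle) and the ring match their predictions. The crown needs about 1 mm more in +x, which I make up on the way down.

```bash
python3 -m handwheel '[[[0.1,0.01,-0.06],0],[[0.2,0,-0.025],0],[[0.15,0,-0.02],0],[[0,0,0],0]]' -1
python3 -c "
from h import *
to([.4995,-.0803,.057],np.pi/2)"
```

```text
t: 44.55
eef_pos: [0.5026, -0.0813, 0.0713]
eef_rot: [[-0.104, 0.007, -0.995], [0.012, -1.0, -0.009], [-0.995, -0.012, 0.104]]
ft_force: [-0.7, 0.1, -0.0]
gripper_width: 0.0207
shift units [0.49, -0.03, 0.05] jaw yaw -89.57 turn units 0.05 or -20.89 q6 1.37 tilt [-0.1037  0.0116] tcp [ 0.5026 -0.0813  0.0713] w 0.0207 t 44.55
```

```bash
python3 -m handwheel '[[[0,-0.03,0.09],0],[[0,0,0],0]]' -1
python3 -c "
from h import *
to([.4995,-.0803,.057],np.pi/2);print(r.get_obs()['ft_force'])"
```

```text
t: 44.8
eef_pos: [0.4996, -0.0804, 0.0717]
eef_rot: [[-0.104, 0.008, -0.995], [0.012, -1.0, -0.009], [-0.995, -0.012, 0.104]]
ft_force: [0.1, 0.6, -0.9]
gripper_width: 0.0212
shift units [0.49, 0.0, -0.05] jaw yaw -89.57 turn units 0.05 or -20.89 q6 1.37 tilt [-0.1038  0.0116] tcp [ 0.4996 -0.0804  0.0717] w 0.0212 t 44.8
[ 0.08119401  0.56738796 -0.88762173]
```

```bash
python3 -m handwheel '[[[0.15,0,-0.015],0],[[0.15,0,-0.015],0],[[0.05,0,-0.005],0],[[0,0,0],0]]' -1
python3 -c "
from h import *
to([.4995,-.0803,.057],np.pi/2);print(r.get_obs()['ft_force'])"
```

```text
t: 45.3
eef_pos: [0.4996, -0.0802, 0.0604]
eef_rot: [[-0.104, 0.008, -0.995], [0.012, -1.0, -0.009], [-0.995, -0.012, 0.104]]
ft_force: [0.6, -0.9, 0.2]
gripper_width: 0.0212
shift units [0.11, 0.01, -0.01] jaw yaw -89.57 turn units 0.05 or -20.89 q6 1.37 tilt [-0.1036  0.0116] tcp [ 0.4996 -0.0802  0.0604] w 0.0212 t 45.3
[ 0.58158695 -0.89948444  0.16006461]
```

```bash
python3 -m handwheel '[[[0.05,0,-0.005],0],[[0.05,0,-0.005],0],[[0.03,0,0],0]]' -1
python3 -c "
from h import *
to([.4995,-.0803,.057],np.pi/2)"
```

```text
t: 45.68
eef_pos: [0.5001, -0.0803, 0.057]
eef_rot: [[-0.103, 0.008, -0.995], [0.011, -1.0, -0.009], [-0.995, -0.012, 0.103]]
ft_force: [-1.8, -0.0, 6.4]
gripper_width: 0.0213
shift units [0.0, 0.0, 0.02] jaw yaw -89.57 turn units 0.05 or -20.89 q6 1.37 tilt [-0.1027  0.0114] tcp [ 0.5001 -0.0803  0.057 ] w 0.0213 t 45.67
```

```bash
python3 -m handwheel '[[[0,0,0],0],[[0,0,0],0],[[0,0,0],0],[[0,0,0],0]]' 1
python3 -m handwheel '[[[-0.3,0,0.03],0],[[-0.6,0,0.06],0],[[-0.9,0,0.09],0],[[-1,0,0.1],0],[[-1,0,0.1],0],[[-1,0,0.1],0],[[0,0,0],0]]' 1
python3 - <<'E'
from h import *
for n in ("crown","lock_ring","mount_plate","die","holder"):
    im,m,o=seg(n)
    if n=="crown" and o: print(mcircle(m,o[0][1],.074,.0125,.054,[.497,-.08]))
    if n=="lock_ring" and o: print(mcircle(m,o[0][1],.046,.0223,.032,[.497,-.08]))
for n in ("crown","button","burr_box","palette","lock_ring"):
    for c in ("side","scene"): seg(n,c)
to([.5,-.08,.3])
cv2.imwrite("pics/final.png",im[:,:,::-1])
E
```

```text
t: 46.18
eef_pos: [0.5001, -0.0803, 0.0569]
eef_rot: [[-0.103, 0.008, -0.995], [0.011, -1.0, -0.009], [-0.995, -0.012, 0.102]]
ft_force: [-0.4, -1.6, -0.0]
gripper_width: 0.0854
t: 47.05
eef_pos: [0.5019, -0.0824, 0.2141]
eef_rot: [[-0.096, 0.008, -0.995], [0.01, -1.0, -0.009], [-0.995, -0.011, 0.096]]
ft_force: [-0.0, -1.0, 0.5]
gripper_width: 0.0857
crown pts [([0.4976, -0.0828, 0.052], 0.86)] masks [(0.75, 556, [321.0, 176.9])]
(array([ 0.49820982, -0.07998939]), np.float64(1.198865121543198))
lock_ring pts [([0.498, -0.0819, 0.032], 0.8)] masks [(0.71, 589, [322.8, 163.5])]
(array([ 0.49509189, -0.08040771]), np.float64(4.089542082020549))
mount_plate pts [([0.4958, -0.0796, 0.0073], 0.91), ([0.3867, -0.4206, -0.0012], 0.66)] masks [(0.72, 1128, [319.9, 152.9]), (0.59, 1994, [595.3, 255.9])]
die pts [([0.4965, -0.0794, 0.0127], 0.63)] masks [(0.67, 128, [323.3, 159.1]), (0.25, 1024, [522.1, 32.8])]
holder pts [] masks [(0.75, 1232, [97.7, 11.2]), (0.73, 8797, [305.2, 136.7])]
crown pts [([0.4983, -0.0793, 0.0511], 0.65)] masks []
crown pts [([0.4963, -0.0771, 0.0571], 0.6)] masks []
button pts [([0.6254, -0.2712, 0.004], 0.56)] masks [(0.18, 154, [287.5, 141.3])]
button pts [([0.625, -0.28, 0.0018], 0.61)] masks [(0.62, 68, [221.0, 193.2]), (0.61, 256, [308.0, 196.7])]
burr_box pts [([0.4902, 0.3106, -0.0012], 0.51)] masks [(0.44, 151, [287.5, 141.1])]
burr_box pts [([0.4984, 0.3155, 0.0033], 0.93)] masks [(0.88, 625, [446.0, 264.8])]
palette pts [([0.7484, -0.0779, 0.0028], 0.83)] masks [(0.81, 599, [400.1, 185.4])]
palette pts [] masks [(0.71, 1325, [242.9, 255.1]), (0.27, 96, [221.2, 193.6])]
lock_ring pts [([0.4955, -0.0832, 0.0301], 0.58)] masks [(0.46, 85, [325.7, 196.3])]
lock_ring pts [([0.4987, -0.0816, 0.0367], 0.53)] masks [(0.54, 65, [305.9, 190.9])]
shift units [-3.0, -0.1, 0.3] jaw yaw -89.56 tilt [-0.1037  0.0116] tcp [ 0.4995 -0.0819  0.2095] w 0.0854 t 49.3
```

```bash
python3 -c "
from cell import r
print(r.hand_in(), r.get_obs()['t'])"
```

```text
the job is handed in; nothing more can be done
the job is handed in; nothing more can be done
```

I built the crown set in the right-hand holder, in the order you gave, and handed it in at about 49 s of the 102 s allowed. I released the gripper from every part at its expected seating height, after a light contact of about 6–16 N.

- **Parts used:** the plate was the leftmost of the three look-alikes. I turned it about −35° so its flat matched the bar in the well.
- **Last position checks:** the networks put the parts at these origins in the well, all stacked on the axis of about (0.497, −0.080) within their roughly 4 mm accuracy:

| Part | Measured height (mm) | Expected height (mm) |
|---|---|---|
| Plate | 7 | 8 |
| Die | about 13 | 18 |
| Ring | 30–37 | 32 |
| Crown | 51–57 | 54 |

- **Bystanders:** the casting button, burr box and palette were still where they started, and the gripper was clear above the set.
- **Disagreements:**
  - The die's height read about 5 mm low in the last picture, when it was almost fully hidden.
  - The ring's final outline fit was poor (4 px), because the crown covered part of it. Its reported position still agreed.
  - The tool had drifted to about 6° of tilt by the end, but each part was set down within about 2° of how it was gripped.
- **Not seen by eye:** I had used all 16 pictures, so I checked the finished stack by measurement only.

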